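Eject a pour spout and show its plug to the inspection camera

TASK

Push the ejector slide behind the blue-collared pour spout all the way in, so that the spout comes out from under the hood to the open end of its lane. Then pick that spout up by its red cap and show it to the inspection camera in the air: the free end of its plug at the camera's view spot (90 mm straight out from the lens), the plug pointing straight down the line of sight at the lens, the red cap away from it. Finish while holding it there, still; leave the yellow-collared spout in its place, keep off the camera and do not disturb anything else.

Things in the scene. Friction and masses are not known exactly. Their poses are not given: they have to be found in the camera images.
- rack: Two-lane spout dispenser, fixed, white on a grey base plate (x = -185 to 92 mm, 152 mm wide). Origin on the table surface; x: the direction in which spouts are pushed out, z up. Lanes run along x at y = +42 and -42 mm: slotted tracks, top 45 mm above the table, on which a spout's collar rests, plug hanging in the slot; side lips 51 mm high.
- hood (a point): Centre of the top of the dispenser's clear hood, 114 mm above the table; rack axes. It covers both lanes from rack x = -70 to -12 mm and is open at the front. The ejector slides stick out behind it.
- open_end (a point): Middle of the top of the inner face of the end stop, rack x = 80 mm, y = 0, 53 mm above the table; rack axes. From the hood to here the lanes are open above; the stop keeps a spout from leaving the end.
- ejector_l (a joint): Ejector slide of the lane at rack y = +42 mm: 0 = home, 0.08 m = fully in (along rack +x). Spring-loaded, about 1.5 N at the start and 5.5 N at the end of its travel plus some friction; goes back by itself when let go. Fully pushed, it leaves the spout standing on the open track with its axis at rack x = 46 to 64 mm, where it stays.
- ejector_r (a joint): The same for the lane at rack y = -42 mm.
- ejector_l_tab (a point): Centre of the rear face of the black upright push tab of ejector_l, 90 mm above the table; moves with the slide, rack axes. Tab: 30 mm wide, 12 mm thick, from 44 to 110 mm above the table; pushed on this rear face towards rack +x. Home: rack x = -167 mm. Free space behind it.
- ejector_r_tab (a point): The same for ejector_r.
- blue_spout_cap (a point): Pour spout to show: round, 30 g, blue plug (18 mm diameter, 0 to 30 mm from its free end), blue collar (32 mm, 30 to 35), red cap (18 mm, 35 to 83). This point: on the axis in the red cap, where to grip, 62 mm from the plug's free end. z axis: from plug to cap (up at the start). It starts under the hood at rack x = about -32 mm, in either lane, this point 77 mm above the table.
- blue_spout_tip (a point): Centre of the free end of the blue plug (lower end at the start); same axes.
- blue_spout: The same blue-collared spout; origin at the plug's free end, z towards the cap.
- yellow_spout_tip (a point): Free lower end of the plug of the other spout (yellow collar, red cap, same sizes), standing in the other lane under the hood; to be left there.
- yellow_spout: The yellow-collared spout, origin at that same point.
- view_spot (a point): Point in the air where the plug's free end must be: 90 mm in front of the camera's lens on its line of sight, 175 to 225 mm above the table. z axis: the line of sight, out from the lens; it rises towards the robot's side, leaning 0.6 rad from vertical. The spout's z axis must be parallel to it, same sense.
- lens (a point): Centre of the front of the camera's dark round lens (inside a pale ring light 58 mm across); same axes as view_spot. The head is grey, 42 mm diameter, 62 mm long behind the lens, and its height on the post differs each time.
- camera_stand: Stand of the inspection camera, fixed: round dark foot 100 mm across centred 35 mm along its +x, steel post 16 mm diameter at +55 mm up to 204 mm above the table; origin on the table, its -x is the side towards which the lens leans. Not to be touched.
- red_bottle: Loose syrup bottle, red, 74 mm diameter, 225 mm tall, origin under its centre. Bystander.
- amber_bottle: Loose syrup bottle, amber, 74 mm diameter, 225 mm tall, origin under its centre. Bystander.
- cup: Loose clear cup, 74 mm diameter, 85 mm tall, origin under its centre. Bystander.
- jar: Loose amber jar with white lid, 72 mm diameter, 85 mm tall, origin under its centre. Bystander.
- spoon: Loose spoon lying on the table, 200 mm long, origin near its middle. Bystander.

How it is judged:
By the outcome, as a careful person would: the job done as asked, in the order asked, and still so for the second after the job is handed in, while the arm keeps its last pose, push and grip.
It also fails if it takes over 61 s, if anything falls off the work surface, if the arm or the gripper's body presses on something with over 40 N, if the wrist force passes 120 N, or if a joint passes its speed limit or range.

ROBOT

A 6-joint arm with a two-finger parallel gripper is mounted at the origin on the work surface. World frame = base frame: x ahead of the robot, y to its left, z up, the work surface at z = 0. Lengths are in m, angles in rad, forces in N, time in s.
With the tool pointing down it reaches from about 0.35 to 0.775 m from the base axis. Payload 5.5 kg.
Tool frame: the origin (TCP) lies between the finger pads; the fingertips stand 19 mm ahead of it and the grasp point (between the pads) is the TCP (env.tcp_to_tips is the distance from the TCP to the fingertips, in m); z points along the fingers, y is the direction in which the jaws open and shut (so a half turn about z gives the same grasp; the last joint's range is limited). The gripper opens to 85 mm and grips with 20 to 120 N. Pads are 22 mm wide; open, the fingers measure 114 mm over their backs; the gripper's body (76 mm by 85 mm) begins 54 mm behind the grasp point. The pads swing forward as they close: fully open they stand 13 mm farther back than shut.
Start: joints at [1.081, 0.313, 0.046, 1.304, 0, 1.431], TCP at [0.197, 0.54, 0.25] pointing down, gripper open.
Joint ranges: [-2.76, 2.76], [-0.86, 1.69], [-1.03, 1.26], [-2.2, 2.34], [-1.47, 1.5], [-3.14, 3.14]. Speed limits (rad/s): [2.57, 2.57, 3.14, 3.14, 3.14, 3.14].

INTERFACE

Orientations are given as a unit quaternion [w, x, y, z].
In Python, from workcell import env, eyes, job gives the robot as it stands. The module is installed in compiled form; this text tells all that it offers.
- The arm moves only by the tool move_arm, never from a script. Its argument "commands" is a list of rows, each a list of 3 entries, a list of its own where there are three numbers: the shift along the world's x, y, z as a fraction of full scale, then the turn, a rotation vector about the world's x, y, z as a fraction of full scale, then the gripper command: -1 is shut, 1 is fully open, values between are in proportion. In form: [[[x, y, z], [wx, wy, wz], gripper], ...]. A call has 1 to 5 rows; each row shifts and turns the commanded pose from where the row before left it; what a row does not reach is not made up. Full scale, the value 1, is 0.04 m for a shift and 8 degrees for a turn. A row lasts 1/10 s, in which the tool goes at most 50 mm and 8.59 degrees, less where a joint would pass 70% of its speed; a pose out of reach is approached as far as the arm can. A call with a number of a shift or a turn outside -1 to 1 is refused whole. A call with a gripper value outside its range is refused whole. The fingers move at their own pace and stop on an object; "newtons" is the grip in N (left out, the last holds). Time passes only in rows, so rows that do not move let the fingers close. It gives the time, the measured TCP pose, the force and the opening at its end, in the units of the state.
- env.get_state(): the state, without advancing time (a new reading comes with each control period).
- eyes.read_camera(name): name is "scene" or "top"; returns a dict with "frame" (480x640x3 uint8, red, green, blue), "mtx" (3x3 intrinsics, pixels), "camera_from_world" (4x4, takes a point from world to camera coordinates). Camera axes: x right, y down, z forward; pixel columns grow to the right and rows downward; lengths in m; the calibration is good to about 2 mm. A picture is of the moment at which its call begins. There is no depth.
- job.hand_in(): hands the job in, once; it reports no verdict.
The state is a dict: "clock": time; "joint_pos": joint angles; "qvel": joint speeds; "tau": joint torques, N m; "tcp_pos": TCP position; "orientation": TCP orientation; "wrist_force": force on the tool from outside, world axes, zero at the start; "ft_torque": the same for the moment, N m; "finger_gap": finger opening in m.
Only numpy, scipy, OpenCV 4.12 (cv2) and the standard library are available. Lean on these libraries where they do the work, as an engineer would, in place of code of your own. Each camera call takes 0.05 s, during which the arm holds its last target.

## Working session

There is one attempt and no reset: what is moved stays moved. The work goes in short steps, Python scripts to look and compute and a tool call to move; the robot and the scene stay as the last step left them, time stands still between calls to the robot, and variables do not carry over. Pictures are saved under pics/ and viewed, and the job is handed in when it is done.

Besides the shell and the picture viewer there is one more tool, called after "Emit:" in YAML: its name, and indented under it one key for each argument. move_arm: Moves the arm, as the interface text tells. Its arguments: {"type":"object","properties":{"commands":{"type":"array","items":{"type":"array"}},"newtons":{"type":"number"}},"required":["commands"]}

```bash
mkdir -p pics; ls; python3 - <<'E'
from workcell import env, eyes, job
import cv2, numpy as np
np.set_printoptions(precision=4,suppress=True)
print(env.get_state(), env.tcp_to_tips)
for n in ("scene","top"):
    c=eyes.read_camera(n); cv2.imwrite(f"pics/{n}0.png",c["frame"][:,:,::-1]); print(n,c["mtx"],c["camera_from_world"])
    np.savez(f"{n}0.npz",**c)
E
```

```text
pics
{'clock': 0.0, 'joint_pos': array([ 1.0814,  0.314 ,  0.0449,  1.3036, -0.    ,  1.4312]), 'qvel': array([ 0.0005,  0.0001,  0.0006,  0.0015, -0.0011,  0.0018]), 'tau': array([ -0.002 , -48.0628,  29.8531,   0.0193,  -0.0002,  -0.    ]), 'tcp_pos': array([0.1968, 0.5397, 0.2494]), 'orientation': array([-0.0003,  0.174 ,  0.9847, -0.0009]), 'wrist_force': array([0.4871, 0.5879, 0.8078]), 'ft_torque': array([0.0495, 0.0096, 0.0367]), 'finger_gap': 0.08540543465902718} 0.019
scene [[507.0535   0.     316.4999]
 [  0.     507.0535 239.5352]
 [  0.       0.       1.    ]] [[ 0.6603  0.7508 -0.016  -0.3235]
 [ 0.5052 -0.4598 -0.7303 -0.2224]
 [-0.5557  0.4741 -0.6829  1.6838]
 [ 0.      0.      0.      1.    ]]
top [[602.0966   0.     320.9846]
 [  0.     602.0966 231.6456]
 [  0.       0.       1.    ]] [[ 0.0191 -0.9998 -0.0032 -0.0902]
 [-0.9943 -0.0187 -0.1045  0.5994]
 [ 0.1044  0.0052 -0.9945  1.2271]
 [ 0.      0.      0.      1.    ]]
```

View pics/scene0.png

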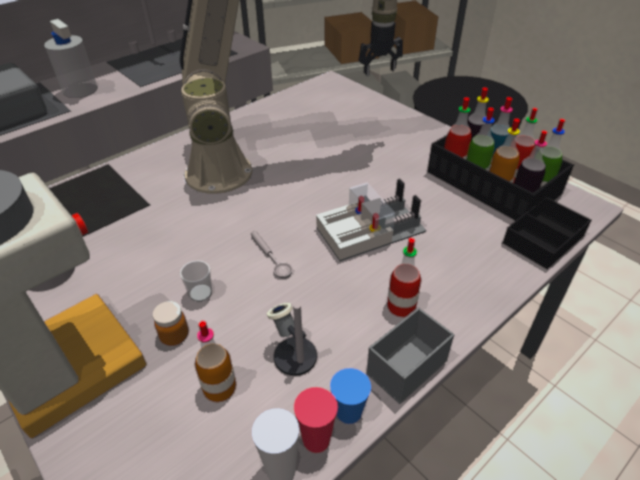

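View pics/top0.png

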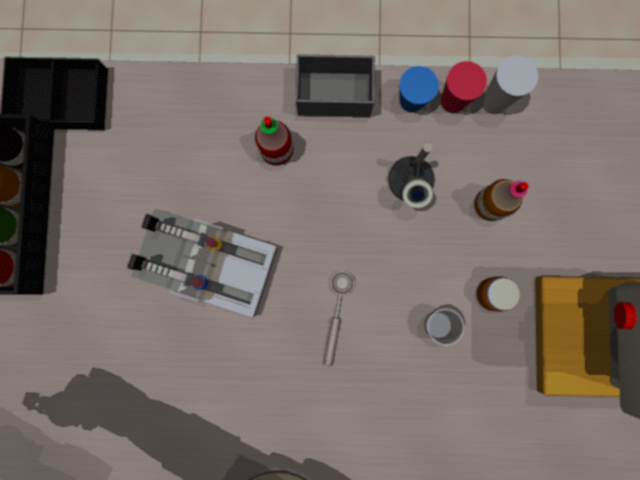

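The two views show the rack at left in top view, around (205,262). The blue spout is at (200,283) in the lane nearer the robot and the yellow one at (213,243). The camera stand is at about (412,180), with its lens ring at (418,193). I'll zoom in next.

```bash
python3 - <<'E'
import cv2
t=cv2.imread("pics/top0.png"); s=cv2.imread("pics/scene0.png")
def crop(im,x,y,w,h,k,n):
    cv2.imwrite(n,cv2.resize(im[y:y+h,x:x+w],None,fx=k,fy=k,interpolation=cv2.INTER_CUBIC))
crop(t,120,200,165,120,4.8,"pics/t_rack.png")
crop(s,310,170,125,95,6,"pics/s_rack.png")
crop(t,375,130,80,90,6,"pics/t_cam.png")
crop(s,255,290,80,95,6,"pics/s_cam.png")
E
```

```text
(no output)
```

View pics/t_rack.png

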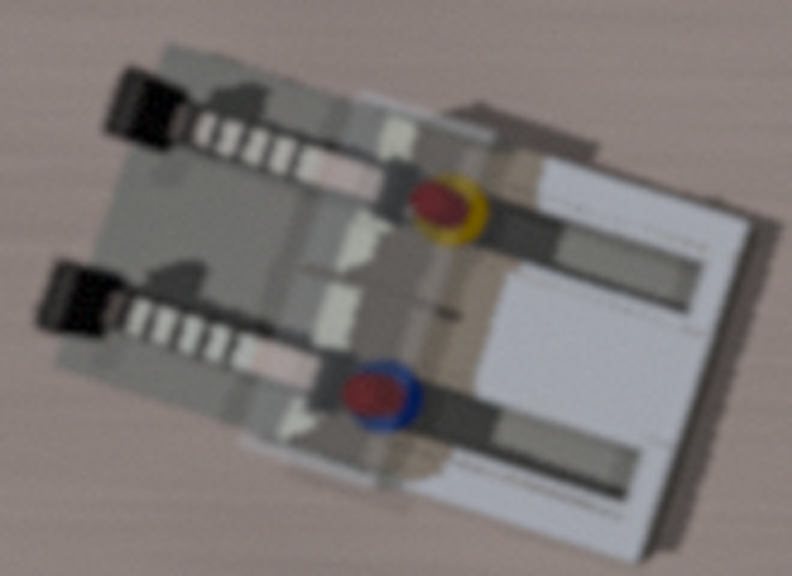

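View pics/s_rack.png

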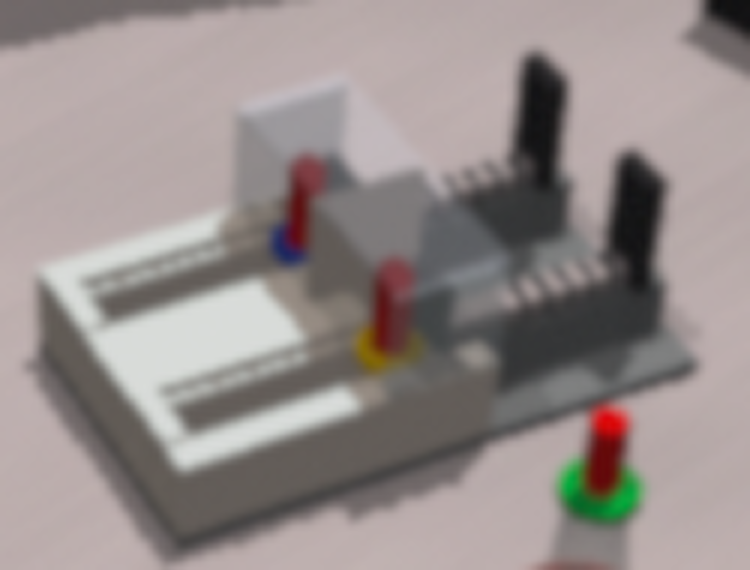

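View pics/t_cam.png

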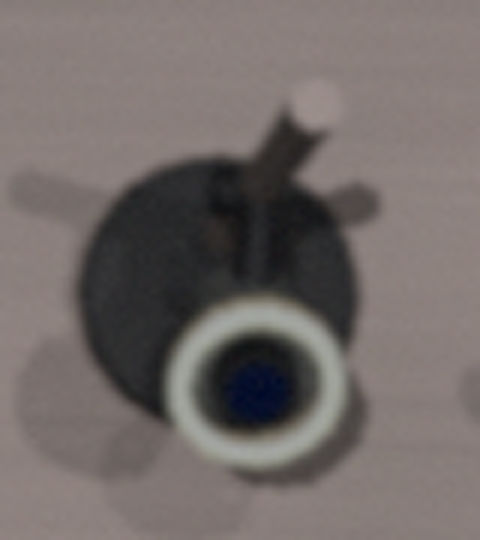

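View pics/s_cam.png

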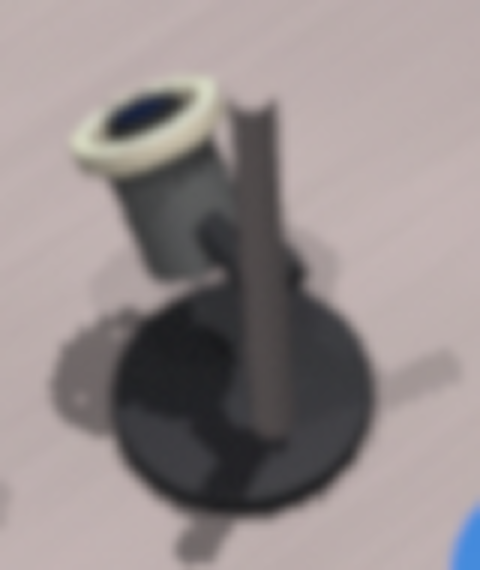

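```bash
cat > h.py <<'E'
import numpy as np, cv2
from scipy.optimize import least_squares
def load(n):
    d=np.load(n+".npz"); return d["mtx"],d["camera_from_world"]
def proj(cam,P):
    K,T=cam; P=np.atleast_2d(P); c=P@T[:3,:3].T+T[:3,3]; u=c@K.T; return u[:,:2]/u[:,2:]
top=load("top0"); scene=load("scene0")
def rackw(p,P):
    P=np.atleast_2d(np.array(P,float)); c,s=np.cos(p[2]),np.sin(p[2])
    return np.c_[p[0]+c*P[:,0]-s*P[:,1], p[1]+s*P[:,0]+c*P[:,1], P[:,2]]
E
python3 - <<'E'
from h import *
np.set_printoptions(precision=4,suppress=True)
t=lambda x,y:(x/4.8+120-.4,y/4.8+200-.4)
s=lambda x,y:(x/6+310-.4,y/6+170-.4)
m=1e-3
tp=[((-185,76,4),t(168,45)),((-185,-76,4),t(55,365)),((92,76,51),t(750,222)),((92,-76,51),t(645,560)),
((-167,-27,110),t(62,260)),((-167,-57,110),t(38,328)),((-167,57,110),t(127,67)),((-167,27,110),t(105,135))]
sp=[((92,76,0),s(175,552)),((92,-76,51),s(40,268)),((92,76,51),s(180,468)),((-185,76,4),s(692,368)),
((-167,27,110),s(630,150)),((-167,57,110),s(662,180)),((-167,-57,110),s(535,52)),((-167,-27,110),s(566,80))]
def res(p,full=False):
    r=[]
    for cam,L in((top,tp),(scene,sp)):
        X=rackw(p,np.array([a for a,b in L])*m); r.append(proj(cam,X)-np.array([b for a,b in L]))
    return np.vstack(r) if full else np.vstack(r).ravel()
b=least_squares(res,[0.55,0.2,-1.8],loss="soft_l1")
print(b.x,np.degrees(b.x[2])); print(res(b.x,True))
np.save("rack.npy",b.x)
E
```

```text
[ 0.5216  0.1211 -1.856 ] -106.33986206557277
[[ 0.9527 -0.2415]
 [ 1.0756  0.8248]
 [ 0.8513 -0.3765]
 [-0.282   0.5126]
 [-0.497  -0.1796]
 [-0.589   0.3225]
 [ 0.0835 -0.6535]
 [-0.354  -0.3564]
 [ 0.1005 -0.035 ]
 [-1.3302  0.2873]
 [-0.4596  0.4282]
 [ 0.2698 -0.5087]
 [ 0.1482 -1.2396]
 [ 0.8588 -0.1748]
 [-0.0632 -1.0061]
 [ 0.3575 -0.0662]]
```

```bash
python3 - <<'E'
from h import *
for n,(x,y,w,h),k in(("top",(385,160,60,60),10),("scene",(262,295,42,45),12)):
    im=np.load(n+"0.npz")["frame"][y:y+h,x:x+w]
    g=cv2.cvtColor(im,cv2.COLOR_RGB2GRAY)
    big=cv2.resize(im,None,fx=k,fy=k,interpolation=cv2.INTER_CUBIC)
    hsv=cv2.cvtColor(big,cv2.COLOR_RGB2HSV); 
    gb=cv2.cvtColor(big,cv2.COLOR_RGB2GRAY)
    th=150 if n=="top" else 175
    m=(big[:,:,1]>th).astype(np.uint8)
    nn,l,st,ce=cv2.connectedComponentsWithStats(m); i=1+np.argmax(st[1:,4]); m=(l==i).astype(np.uint8)
    cs,hi=cv2.findContours(m,cv2.RETR_CCOMP,cv2.CHAIN_APPROX_NONE)
    o=big.copy()
    for c in cs:
        if len(c)<100: continue
        e=cv2.fitEllipse(c); (cx,cy),ax,a=e
        print(n,len(c),"px",((cx+.5)/k-.5+x,(cy+.5)/k-.5+y),np.array(ax)/k,a)
        cv2.ellipse(o,e,(255,0,0),1); cv2.drawContours(o,[c],-1,(0,255,0),1)
    cv2.imwrite(f"pics/ring_{n}.png",o[:,:,::-1])
E
```

```text
top 770 px (417.3319427490234, 193.7489807128906) [25.51470184 27.89067688] 73.66353607177734
top 635 px (417.3530212402344, 193.79711303710937) [20.49370117 23.62474365] 79.40083312988281
scene 704 px (267.1669108072917, 328.4657440185547) [12.63502502 19.70064163] 8.3836669921875
```

View pics/ring_top.png

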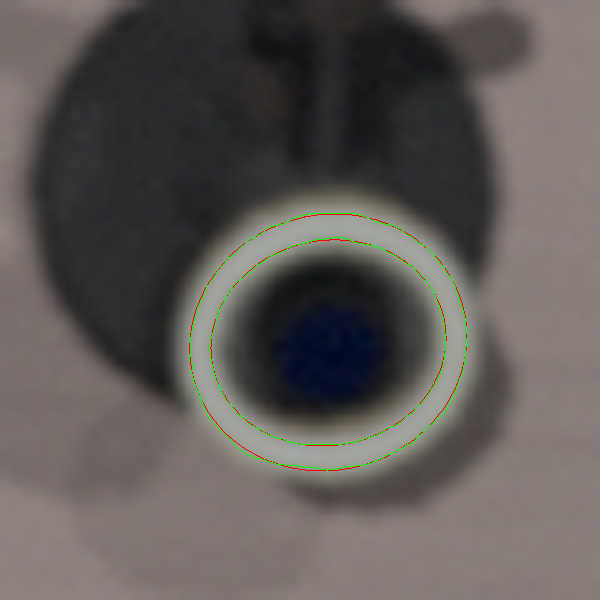

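View pics/ring_scene.png

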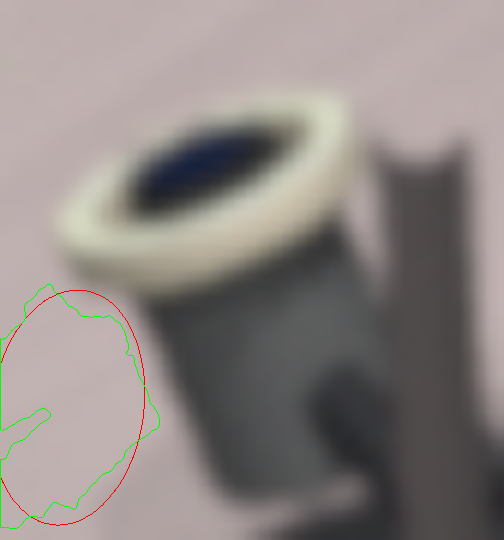

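```bash
python3 - <<'E'
from h import *
np.set_printoptions(precision=4,suppress=True)
def ray(cam,uv):
    K,T=cam; R=T[:3,:3]; o=-R.T@T[:3,3]; d=R.T@np.linalg.solve(K,[*uv,1]); return o,d/np.linalg.norm(d)
def atz(cam,uv,z):
    o,d=ray(cam,uv); return o+d*(z-o[2])/d[2]
def tri(u,v):
    A=[];b=[]
    for o,d in(ray(top,u),ray(scene,v)):
        P=np.eye(3)-np.outer(d,d);A.append(P);b.append(P@o)
    A=np.vstack(A);b=np.hstack(b);x=np.linalg.lstsq(A,b,rcond=None)[0]
    return x,np.linalg.norm(A@x-b)
L,e=tri((417.35,193.75),(279.0,308.5)); print("lens",L,e)
print("foot",atz(top,(411.1,178.2),.006),atz(scene,(295.1,355.9),.006))
print("post top",atz(top,(427.6,147.1),.204),atz(scene,(296.8,307),.204), tri((427.6,147.1),(296.8,307)))
f=(atz(top,(411.1,178.2),.006)+atz(scene,(295.1,355.9),.006))/2
p=(atz(top,(427.6,147.1),.204)+atz(scene,(296.8,307),.204))/2
for a,b in((L,f),(f,p),(L,p)): d=b-a; print(np.hypot(*d[:2]),np.degrees(np.arctan2(d[1],d[0])))
# ellipse shape of top ring vs yaw
for yaw in np.radians(np.arange(-40,61,10)):
    z=np.array([-np.sin(.6)*np.cos(yaw),-np.sin(.6)*np.sin(yaw),np.cos(.6)])
    x=np.cross(z,[0,0,1]);x/=np.linalg.norm(x);y=np.cross(z,x)
    t=np.linspace(0,2*np.pi,100)[:,None]
    C=L+.0265*(np.cos(t)*x+np.sin(t)*y)
    e=cv2.fitEllipse(proj(top,C).astype(np.float32)); e2=cv2.fitEllipse(proj(scene,C).astype(np.float32))
    print(np.degrees(yaw),np.array(e[1]),e[2],e[1][0]/e[1][1],'|',e2[1],e2[2])
E
```

```text
lens [ 0.67   -0.2654  0.1205] 0.0010144746390190493
foot [ 0.7229 -0.2703  0.006 ] [ 0.7244 -0.2706  0.006 ]
post top [ 0.7418 -0.2715  0.204 ] [ 0.7482 -0.2745  0.204 ] (array([ 0.7438, -0.272 ,  0.1979]), np.float64(0.0009698771812219522))
0.053904497924109764 -5.381747086128274
0.021551305325785725 -6.772784207231035
0.0754512659253688 -5.779036125490295
-40.0 [25.5497 27.2483] 124.01853942871094 0.9376611938655105 | (6.890865325927734, 24.440961837768555) 87.11933135986328
-29.999999999999996 [25.3792 27.352 ] 108.56061553955078 0.9278716047536935 | (6.8440775871276855, 24.468791961669922) 81.2151870727539
-20.0 [25.1177 27.4438] 95.26947021484375 0.9152427461927085 | (7.063933372497559, 24.49811553955078) 75.34320068359375
-10.0 [24.7869 27.5063] 83.43482208251953 0.9011352037278452 | (7.542980670928955, 24.527385711669922) 69.56018829345703
0.0 [24.3984 27.5349] 72.52029418945312 0.8860893246602382 | (8.265946388244629, 24.555177688598633) 63.91753005981445
10.0 [23.9599 27.5322] 62.20847702026367 0.8702507082890883 | (9.210347175598145, 24.580280303955078) 58.458702087402344
20.0 [23.4782 27.504 ] 52.324684143066406 0.8536304556835197 | (10.347182273864746, 24.60183334350586) 53.218727111816406
29.999999999999996 [22.9613 27.4576] 42.77356719970703 0.8362440628120723 | (11.641841888427734, 24.619348526000977) 48.225242614746094
40.0 [22.4187 27.4005] 33.50052261352539 0.8181865326812263 | (13.055100440979004, 24.63263702392578) 43.50063705444336
50.0 [21.8622 27.3394] 24.46962547302246 0.799660701655637 | (14.544210433959961, 24.64186668395996) 39.06607437133789
59.99999999999999 [21.3054 27.2802] 15.652580261230469 0.7809837384140464 | (16.064149856567383, 24.647377014160156) 34.946998596191406
```

The lens fits at (0.670, -0.265, 0.1205), with the stand yaw about -5.5°. The rack pose fits within about 1 px. I'm moving behind the blue lane's tab (ejector_r) with the fingers shut.

Emit:
move_arm:
  commands:
    - [[0.8, -0.5, 0], [0, 0, -0.98], -1]
    - [[0.8, -0.5, 0], [0, 0, -0.98], -1]
    - [[0.8, -0.5, 0], [0, 0, -0.98], -1]
    - [[0.8, -0.5, 0], [0, 0, -0.98], -1]
    - [[0.8, -0.5, 0], [0, 0, -0.98], -1]
  newtons: 30

```text
clock: 0.6
tcp_pos: [0.358, 0.4392, 0.2499]
orientation: [-0.0, 0.497, 0.868, -0.0]
wrist_force: [-0.3, 0.2, 0.5]
finger_gap: 0.0124
```

```bash
cat >> h.py <<'E'
from scipy.spatial.transform import Rotation as Rot
def state():
    from workcell import env
    s=env.get_state(); q=s["orientation"]; R=Rot.from_quat([q[1],q[2],q[3],q[0]])
    return s,R
def show(tgt=None,Rt=None):
    s,R=state(); p=np.load("rack.npy"); c,sn=np.cos(p[2]),np.sin(p[2]); d=s["tcp_pos"]-[p[0],p[1],0]
    M=R.as_matrix()
    np.set_printoptions(precision=4,suppress=True)
    print("t",s["clock"],"tcp",s["tcp_pos"],"rack",c*d[0]+sn*d[1],-sn*d[0]+c*d[1],"F",s["wrist_force"],"gap",s["finger_gap"])
    print("q",s["joint_pos"],"tooly",M[:,1],"z",M[:,2])
    if tgt is not None: print("shift units",(np.array(tgt)-s["tcp_pos"])/.04)
    if Rt is not None: print("turn units",np.degrees((Rot.from_matrix(Rt)*R.inv()).as_rotvec())/8)
def down(yaw): # tool y at yaw, z down
    y=np.array([np.cos(yaw),np.sin(yaw),0]);z=np.array([0,0,-1.]);return np.c_[np.cross(y,z),y,z]
rk=np.load("rack.npy")
E
python3 - <<'E'
from h import *
show(rackw(rk,[-.203,-.042,.25])[0],down(rk[2]+np.pi/2))
E
```

```text
t 0.6 tcp [0.358  0.4392 0.2499] rack -0.2591631297968815 -0.24650950776109895 F [-0.2861  0.159   0.5243] gap 0.012418644749626678
q [0.7452 0.2974 0.0232 1.2974 0.     1.7846] tooly [ 0.8621  0.5068 -0.0007] z [-0.0005 -0.0004 -1.    ]
shift units [ 4.5112 -2.7858  0.0022]
turn units [ 0.0014 -0.0049 -5.8485]
```

Emit:
move_arm:
  commands:
    - [[0.9, -0.56, 0], [0, 0, -0.98], -1]
    - [[0.9, -0.56, 0], [0, 0, -0.98], -1]
    - [[0.9, -0.56, 0], [0, 0, -0.98], -1]
    - [[0.9, -0.56, 0], [0, 0, -0.98], -1]
    - [[0.9, -0.56, 0], [0, 0, -0.98], -1]

```text
clock: 1.1
tcp_pos: [0.5382, 0.327, 0.2498]
orientation: [-0.0, 0.759, 0.651, -0.0]
wrist_force: [0.1, 1.0, -0.1]
finger_gap: 0.0002
```

Emit:
move_arm:
  commands:
    - [[0, 0, -0.8], [0, 0, -0.95], -1]
    - [[0, 0, -0.8], [0, 0, 0], -1]
    - [[0, 0, 0], [0, 0, 0], -1]

```text
clock: 1.4
tcp_pos: [0.5344, 0.3263, 0.1809]
orientation: [-0.001, 0.799, 0.601, -0.005]
wrist_force: [-0.3, 0.4, 0.6]
finger_gap: -0.0
```

```bash
python3 - <<'E'
from h import *
from workcell import eyes
show(rackw(rk,[-.203,-.042,.092])[0],down(rk[2]+np.pi/2))
for n in ("scene","top"):
    c=eyes.read_camera(n); x,y,w,h=(300,130,160,120) if n=="scene" else (70,180,200,150)
    cv2.imwrite(f"pics/{n}1.png",cv2.resize(c["frame"][y:y+h,x:x+w,::-1],None,fx=4,fy=4,interpolation=cv2.INTER_CUBIC))
E
```

```text
t 1.4 tcp [0.5344 0.3263 0.1809] rack -0.20051025102971753 -0.045413797408534406 F [-0.3395  0.3996  0.6056] gap -3.1878710898307197e-05
q [ 0.4201  0.4465  0.0713  1.2056 -0.0001  2.2717] tooly [ 0.9608 -0.2772 -0.0076] z [-0.0091 -0.0042 -0.9999]
shift units [ 0.0994  0.0357 -2.2214]
turn units [ 0.0297 -0.0653 -0.031 ]
```

View pics/scene1.png

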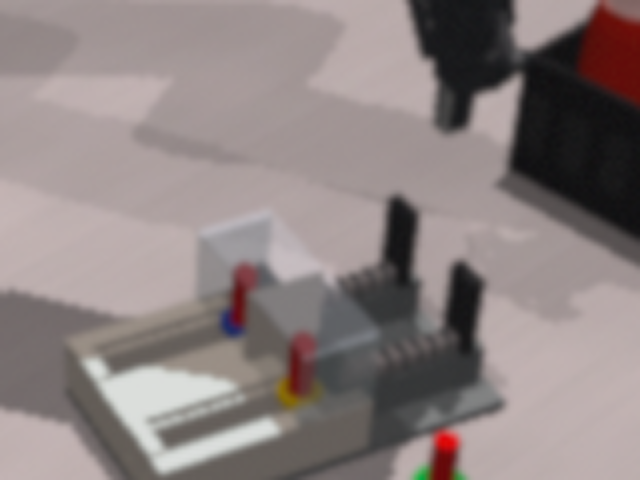

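View pics/top1.png

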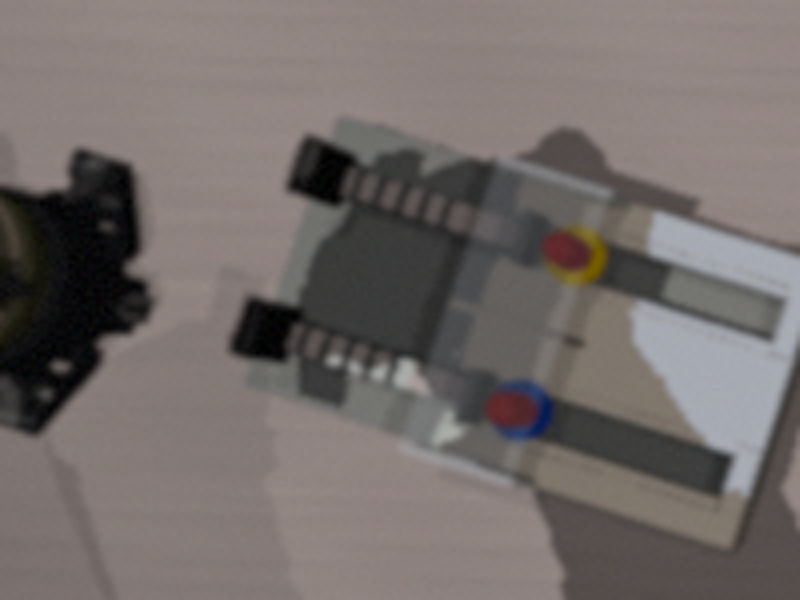

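The fingers (scene crop (450,120)) hang behind the blue lane's tab (scene (400,240), top (268,328)), clear of the box at right. I'll descend now.

Emit:
move_arm:
  commands:
    - [[0.1, 0.03, -0.7], [0.03, -0.06, -0.03], -1]
    - [[0, 0, -0.7], [0, 0, 0], -1]
    - [[0, 0, -0.7], [0, 0, 0], -1]
    - [[0, 0, -0.1], [0, 0, 0], -1]
    - [[0, 0, 0], [0, 0, 0], -1]

```text
clock: 2.0
tcp_pos: [0.5412, 0.3299, 0.0994]
orientation: [0.001, 0.8, 0.6, 0.005]
wrist_force: [0.1, 0.5, 0.4]
finger_gap: -0.0
```

```bash
python3 - <<'E'
from h import *
show(rackw(rk,[-.188,-.042,.092])[0],down(rk[2]+np.pi/2))
print("dir",np.cos(rk[2]),np.sin(rk[2]))
E
```

```text
t 2.0 tcp [0.5412 0.3299 0.0994] rack -0.20589964160567903 -0.03993934310089162 F [0.0738 0.4713 0.4321] gap -1.1937582881144998e-05
q [ 0.4208  0.4965 -0.0569  1.0074  0.0003  2.2749] tooly [ 0.9601 -0.2796  0.0073] z [ 0.0089  0.0043 -1.    ]
shift units [-0.1753 -0.4149 -0.1862]
turn units [-0.031   0.0639 -0.013 ]
dir -0.2813344007971988 -0.9596097930555321
```

Emit:
move_arm:
  commands:
    - [[-0.1, -0.2, -0.19], [-0.03, 0.06, 0], -1]
    - [[0, 0, 0], [0, 0, 0], -1]
    - [[0, 0, 0], [0, 0, 0], -1]

```text
clock: 2.3
tcp_pos: [0.5376, 0.3214, 0.0918]
orientation: [0.0, 0.8, 0.6, 0.001]
wrist_force: [-0.6, 1.0, 0.4]
finger_gap: 0.0003
```

```bash
python3 - <<'E'
from h import *
show(rackw(rk,[-.184,-.042,.092])[0],down(rk[2]+np.pi/2))
E
```

```text
t 2.3 tcp [0.5376 0.3214 0.0918] rack -0.19665819561739703 -0.04101504995859118 F [-0.5835  1.0217  0.4313] gap 0.0002845086699517833
q [ 0.4107  0.4956 -0.0788  0.9949 -0.      2.2661] tooly [ 0.9598 -0.2807  0.0012] z [ 0.0014  0.0005 -1.    ]
shift units [-0.1127 -0.2967  0.0047]
turn units [-0.0039  0.0098 -0.0046]
```

Now I'll push slowly along rack +x, watching the force.

Emit:
move_arm:
  commands:
    - [[-0.06, -0.15, 0], [0, 0, 0], -1]
    - [[-0.06, -0.15, 0], [0, 0, 0], -1]
    - [[-0.04, -0.14, 0], [0, 0, 0], -1]
    - [[-0.04, -0.14, 0], [0, 0, 0], -1]
    - [[0, 0, 0], [0, 0, 0], -1]

```text
clock: 2.8
tcp_pos: [0.5289, 0.2977, 0.091]
orientation: [-0.0, 0.8, 0.6, 0.0]
wrist_force: [-0.2, 1.3, 0.4]
finger_gap: 0.0001
```

```bash
python3 - <<'E'
from h import *
show(rackw(rk,[-.1,-.042,.092])[0],down(rk[2]+np.pi/2))
E
```

```text
t 2.8 tcp [0.5289 0.2977 0.091 ] rack -0.17147934426186848 -0.04266773887576488 F [-0.2243  1.2759  0.4141] gap 9.145299223860995e-05
q [ 0.3803  0.4631 -0.1342  0.9732  0.0002  2.2359] tooly [ 0.9597 -0.2809  0.0001] z [ 0.0002  0.0003 -1.    ]
shift units [-0.4867 -1.7195  0.024 ]
turn units [-0.0019  0.0014 -0.003 ]
```

Emit:
move_arm:
  commands:
    - [[-0.04, -0.14, 0], [0, 0, 0], -1]
    - [[-0.04, -0.14, 0], [0, 0, 0], -1]
    - [[-0.04, -0.14, 0], [0, 0, 0], -1]
    - [[0, 0, 0], [0, 0, 0], -1]

```text
clock: 3.2
tcp_pos: [0.5241, 0.2807, 0.0908]
orientation: [0.0, 0.8, 0.6, -0.0]
wrist_force: [-0.6, 1.7, 1.4]
finger_gap: -0.0001
```

```bash
python3 - <<'E'
from h import *
from workcell import eyes
show(rackw(rk,[-.1,-.042,.092])[0],down(rk[2]+np.pi/2))
for n in ("scene","top"):
    c=eyes.read_camera(n); x,y,w,h=(300,130,160,120) if n=="scene" else (70,180,200,150)
    cv2.imwrite(f"pics/{n}2.png",cv2.resize(c["frame"][y:y+h,x:x+w,::-1],None,fx=4,fy=4,interpolation=cv2.INTER_CUBIC))
E
```

```text
t 3.2 tcp [0.5241 0.2807 0.0908] rack -0.153878395889194 -0.04249456685819916 F [-0.5763  1.667   1.4014] gap -5.6295241694387224e-05
q [ 0.3569  0.4421 -0.1687  0.96   -0.0003  2.2125] tooly [ 0.9597 -0.281   0.0002] z [ 0.0001 -0.0003 -1.    ]
shift units [-0.3671 -1.296   0.0293]
turn units [ 0.0019  0.0006 -0.0028]
```

View pics/scene2.png

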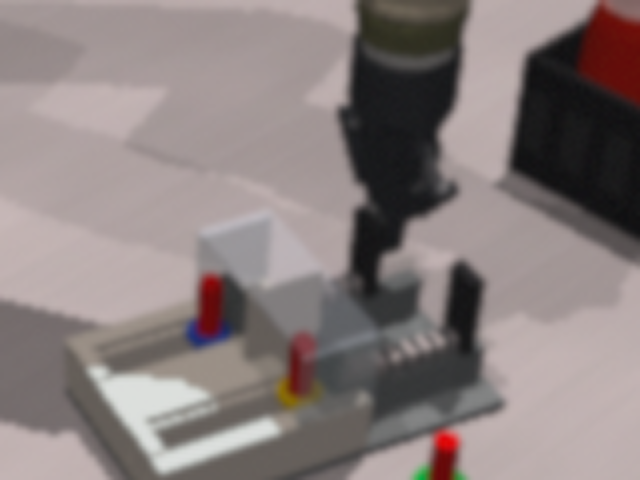

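View pics/top2.png

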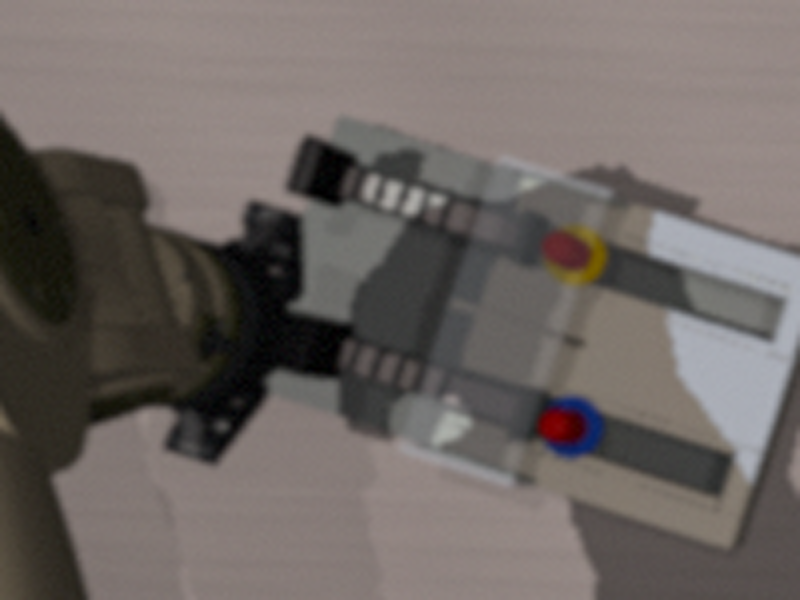

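The blue spout has moved from (515,408) to (572,427) in the top crop, so the push is working. I'll keep going.

Emit:
move_arm:
  commands:
    - [[-0.04, -0.14, 0], [0, 0, 0], -1]
    - [[-0.04, -0.14, 0], [0, 0, 0], -1]
    - [[-0.04, -0.14, 0], [0, 0, 0], -1]
    - [[-0.04, -0.14, 0], [0, 0, 0], -1]
    - [[-0.04, -0.14, 0], [0, 0, 0], -1]

```text
clock: 3.8
tcp_pos: [0.516, 0.2531, 0.0908]
orientation: [-0.0, 0.8, 0.6, 0.0]
wrist_force: [-1.2, 5.3, 2.4]
finger_gap: -0.0001
```

Emit:
move_arm:
  commands:
    - [[-0.04, -0.14, 0], [0, 0, 0], -1]
    - [[-0.04, -0.14, 0], [0, 0, 0], -1]
    - [[-0.02, -0.07, 0], [0, 0, 0], -1]
    - [[0, 0, 0], [0, 0, 0], -1]
    - [[0, 0, 0], [0, 0, 0], -1]

```text
clock: 4.3
tcp_pos: [0.5118, 0.2392, 0.0907]
orientation: [-0.0, 0.8, 0.6, -0.0]
wrist_force: [-1.4, 5.1, 2.4]
finger_gap: 0.0001
```

```bash
python3 - <<'E'
from h import *
show(rackw(rk,[-.1,-.042,.092])[0],down(rk[2]+np.pi/2))
E
```

```text
t 4.3 tcp [0.5118 0.2392 0.0907] rack -0.11052402806618541 -0.042582916946339124 F [-1.4457  5.093   2.3659] gap 9.679803282965146e-05
q [ 0.2947  0.3914 -0.2489  0.9309  0.0006  2.1499] tooly [ 0.9598 -0.2806 -0.0006] z [-0.0005  0.0005 -1.    ]
shift units [-0.06   -0.2566  0.0314]
turn units [-0.0035 -0.0036 -0.0055]
```

Emit:
move_arm:
  commands:
    - [[-0.02, -0.07, 0], [0, 0, 0], -1]
    - [[-0.02, -0.07, 0], [0, 0, 0], -1]
    - [[-0.02, -0.07, 0], [0, 0, 0], -1]
    - [[0, 0, 0], [0, 0, 0], -1]

```text
clock: 4.7
tcp_pos: [0.5095, 0.2311, 0.0908]
orientation: [-0.001, 0.8, 0.6, 0.0]
wrist_force: [-1.5, 6.6, 2.2]
finger_gap: 0.0001
```

Emit:
move_arm:
  commands:
    - [[-0.02, -0.07, 0], [0, 0, 0], -1]
    - [[0, 0, 0], [0, 0, 0], -1]

```text
clock: 4.9
tcp_pos: [0.5094, 0.2309, 0.091]
orientation: [-0.002, 0.8, 0.6, 0.003]
wrist_force: [0.3, 16.6, -1.5]
finger_gap: -0.0001
```

```bash
python3 - <<'E'
from h import *
from workcell import eyes
show(rackw(rk,[-.1,-.042,.092])[0],down(rk[2]+np.pi/2))
for n in ("scene","top"):
    c=eyes.read_camera(n); np.savez(f"{n}3.npz",**c); x,y,w,h=(300,130,160,120) if n=="scene" else (120,180,200,150)
    cv2.imwrite(f"pics/{n}3.png",cv2.resize(c["frame"][y:y+h,x:x+w,::-1],None,fx=4,fy=4,interpolation=cv2.INTER_CUBIC))
E
```

```text
t 4.9 tcp [0.5094 0.2309 0.091 ] rack -0.10194737826598478 -0.04258306950428301 F [ 0.3483 16.5853 -1.5057] gap -0.0001073827534148589
q [ 0.2788  0.3787 -0.2678  0.9213  0.0065  2.1322] tooly [ 0.9603 -0.2788 -0.0009] z [ 0.0011  0.007  -1.    ]
shift units [ 0.0003 -0.0508  0.0259]
turn units [-0.0505  0.0079 -0.0185]
```

View pics/top3.png

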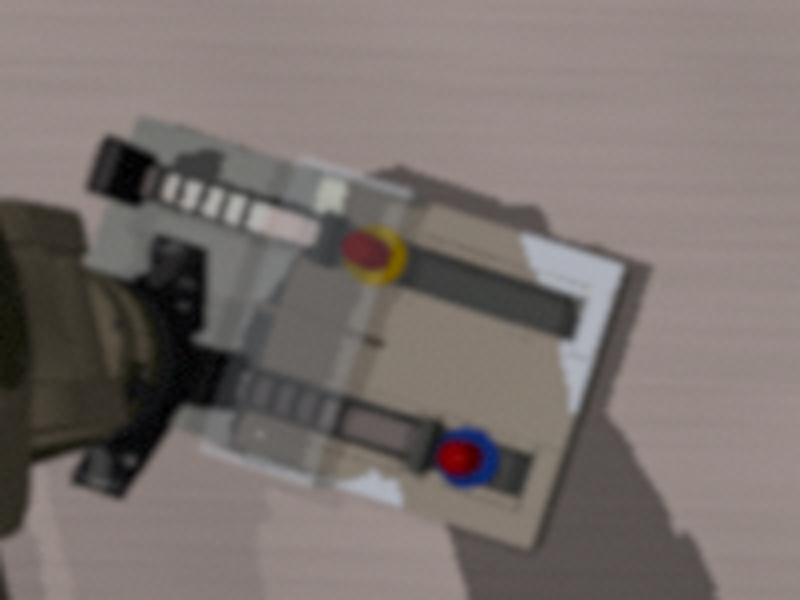

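The force rose from 6.6 to 16.6 N with no further travel, so the slide is against its end. The blue spout stands at (465,457) in the top crop, clear of the hood. Next I'll back off, lift and measure the spout.

Emit:
move_arm:
  commands:
    - [[0.14, 0.48, 0], [0, 0, 0], -1]
    - [[0.28, 0.96, 0], [0, 0, 0], -1]
    - [[0.28, 0.96, 0], [0, 0, 0], -1]
    - [[0, 0.1, 0.2], [0, 0, 0], -1]
    - [[0, 0, 0.8], [0, 0, 0], -1]

```text
clock: 5.5
tcp_pos: [0.5342, 0.3267, 0.1266]
orientation: [-0.0, 0.8, 0.6, -0.005]
wrist_force: [-0.6, -0.0, -0.3]
finger_gap: 0.0003
```

Emit:
move_arm:
  commands:
    - [[0, 0, 1], [0, 0, 0], -1]
    - [[0, 0, 1], [0, 0, 0], -1]
    - [[0, 0, 0.5], [0, 0, 0], 0]
    - [[0, 0, 0], [0, 0, 0], 0]

```text
clock: 5.9
tcp_pos: [0.5386, 0.3271, 0.2347]
orientation: [0.002, 0.8, 0.599, 0.002]
wrist_force: [-0.6, 0.2, -0.6]
finger_gap: 0.0281
```

```bash
python3 - <<'E'
from h import *
from workcell import eyes
show(rackw(rk,[.055,-.042,.19])[0],down(rk[2]+np.pi/2))
for n in ("scene","top"):
    c=eyes.read_camera(n); np.savez(f"{n}4.npz",**c); x,y,w,h=(300,160,130,100) if n=="scene" else (120,200,165,120)
    f=c["frame"].copy(); big=cv2.resize(f[y:y+h,x:x+w,::-1],None,fx=4.8,fy=4.8,interpolation=cv2.INTER_CUBIC)
    cam=top if n=="top" else scene
    for X,col in(((.055,-.042,.098),(0,255,0)),((-.032,.042,.098),(0,255,0)),((.055,-.042,.05),(255,255,0)),((-.032,.042,.05),(255,255,0)),((.092,.076,.051),(255,0,255)),((.092,-.076,.051),(255,0,255)),((-.167,-.042,.11),(255,0,255)),((-.167,.042,.11),(255,0,255))):
        u=(proj(cam,rackw(rk,X))[0]+.5-[x,y])*4.8; cv2.circle(big,tuple(int(a) for a in u),3,col,-1)
    cv2.imwrite(f"pics/{n}4.png",big)
E
```

```text
t 5.9 tcp [0.5386 0.3271 0.2347] rack -0.20245533014549758 -0.04168769729718606 F [-0.5972  0.1898 -0.5593] gap 0.0281246293006501
q [ 0.4194  0.4223  0.1666  1.3095 -0.002   2.2755] tooly [ 0.9596 -0.2814  0.0055] z [ 0.0059  0.0004 -1.    ]
shift units [-1.8183 -6.1742 -1.1165]
turn units [-0.0031  0.0419  0.0005]
```

View pics/top4.png

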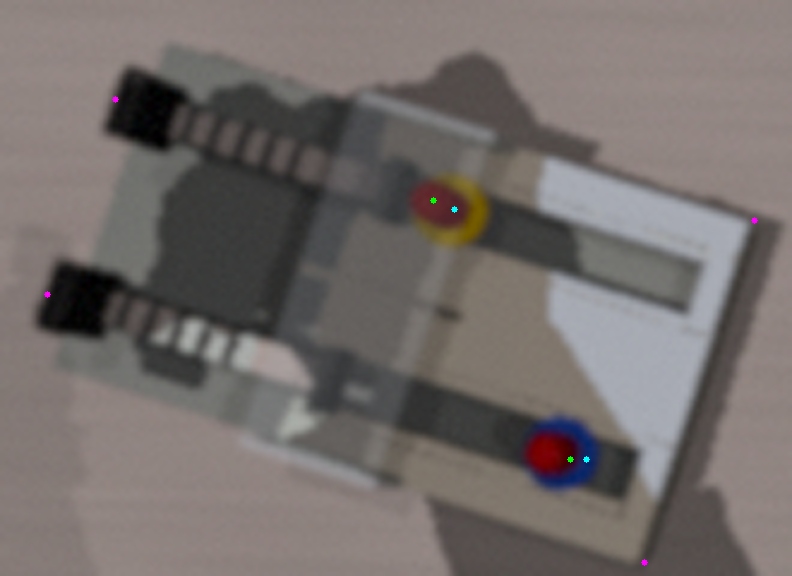

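View pics/scene4.png

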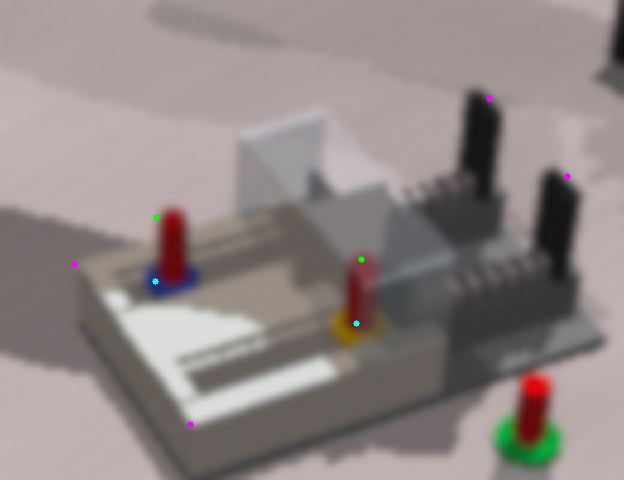

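The slide is home again. The blue spout stands upright on the open track, at (562,455) in top and (172,250) in scene, and the yellow one hasn't moved. Next I'll compute the blue spout's position.

```bash
cat >> h.py <<'E'
def ray(cam,uv):
    K,T=cam; R=T[:3,:3]; o=-R.T@T[:3,3]; d=R.T@np.linalg.solve(K,[*uv,1]); return o,d/np.linalg.norm(d)
def atz(cam,uv,z):
    o,d=ray(cam,uv); return o+d*(z-o[2])/d[2]
def tri(u,v):
    A=[];b=[]
    for o,d in(ray(top,u),ray(scene,v)):
        P=np.eye(3)-np.outer(d,d);A.append(P);b.append(P@o)
    A=np.vstack(A);b=np.hstack(b);x=np.linalg.lstsq(A,b,rcond=None)[0]
    return x,np.linalg.norm(A@x-b)
def torack(p,X):
    c,s=np.cos(p[2]),np.sin(p[2]); d=X[:2]-p[:2]; return np.array([c*d[0]+s*d[1],-s*d[0]+c*d[1]])
E
python3 - <<'E'
from h import *
np.set_printoptions(precision=4,suppress=True)
# segmentation
for n,cam,(x,y,w,h) in(("top",top,(220,275,35,35)),("scene",scene,(325,198,22,28))):
    f=np.load(n+"4.npz")["frame"][y:y+h,x:x+w].astype(int); R,G,B=f[...,0],f[...,1],f[...,2]
    for nm,m in(("red",(R>G+50)&(R>B+50)),("blue",(B>R+25)&(B>G+20))):
        m=m.astype(np.uint8); k,l,st,ce=cv2.connectedComponentsWithStats(m)
        i=1+np.argmax(st[1:,4]); st=st[i]
        print(n,nm,st[4],"bbox",st[0]+x,st[1]+y,st[2],st[3],"cent",ce[i]+[x,y])
        ctr=np.array([st[0]+x+(st[2]-1)/2,st[1]+y+(st[3]-1)/2])
        if nm=="blue": X=atz(cam,ctr,.0475); print("  collar ctr",ctr,X,torack(rk,X))
        elif n=="top": X=atz(cam,ce[i]+[x,y],.093); print("  cap",X,torack(rk,X))
        else: X=atz(cam,ce[i]+[x,y],.075); print("  cap",X,torack(rk,X))
E
```

```text
top red 53 bbox 230 291 9 7 cent [233.8679 293.9057]
  cap [0.4682 0.0898 0.093 ] [ 0.0451 -0.0425]
top blue 101 bbox 231 287 14 15 cent [238.703  294.1188]
  collar ctr [237.5 294. ] [0.4681 0.0891 0.0475] [ 0.0458 -0.0424]
scene red 59 bbox 333 203 5 15 cent [335.4576 210.1695]
  cap [0.4688 0.0906 0.075 ] [ 0.0441 -0.0421]
scene blue 35 bbox 330 216 12 6 cent [334.6286 218.7143]
  collar ctr [335.5 218.5] [0.4718 0.0884 0.0475] [ 0.0454 -0.0386]
```

Emit:
move_arm:
  commands:
    - [[-0.25, -0.85, 0], [0, 0, 0], 0.1]
    - [[-0.25, -0.85, 0], [0, 0, 0], 0.1]
    - [[-0.25, -0.85, 0], [0, 0, 0], 0.1]
    - [[-0.25, -0.85, 0], [0, 0, 0], 0.1]
    - [[-0.25, -0.85, 0], [0, 0, 0], 0.1]

```text
clock: 6.5
tcp_pos: [0.4849, 0.1561, 0.2284]
orientation: [-0.001, 0.8, 0.6, -0.002]
wrist_force: [0.8, -0.3, 0.6]
finger_gap: 0.0467
```

Emit:
move_arm:
  commands:
    - [[-0.25, -0.85, 0], [0, 0, 0], 0.1]
    - [[-0.25, -0.85, -0.4], [0, 0, 0], 0.1]
    - [[0, 0, -0.6], [0, 0, 0], 0.1]
    - [[0, 0, -0.4], [0, 0, 0], 0.1]
    - [[0, 0, 0], [0, 0, 0], 0.1]

```text
clock: 7.0
tcp_pos: [0.4636, 0.0891, 0.1708]
orientation: [-0.002, 0.801, 0.599, -0.004]
wrist_force: [-0.6, -1.1, -0.4]
finger_gap: 0.0472
```

```bash
python3 - <<'E'
from h import *
from workcell import eyes
show((.4685,.0895,.078),down(rk[2]+np.pi/2))
for n in ("scene",):
    c=eyes.read_camera(n); x,y,w,h=(300,140,130,110)
    cv2.imwrite(f"pics/{n}5.png",cv2.resize(c["frame"][y:y+h,x:x+w,::-1],None,fx=4.8,fy=4.8,interpolation=cv2.INTER_CUBIC))
E
```

```text
t 7.0 tcp [0.4636 0.0891 0.1708] rack 0.04700401252229329 -0.04670487746097843 F [-0.5835 -1.1178 -0.4068] gap 0.047196633834758396
q [ 0.0202  0.1638 -0.3485  1.0667 -0.0008  1.8766] tooly [ 0.9595 -0.2817 -0.0076] z [-0.0082 -0.001  -1.    ]
shift units [ 0.1233  0.0088 -2.3208]
turn units [ 0.0069 -0.0584  0.0028]
```

View pics/scene5.png

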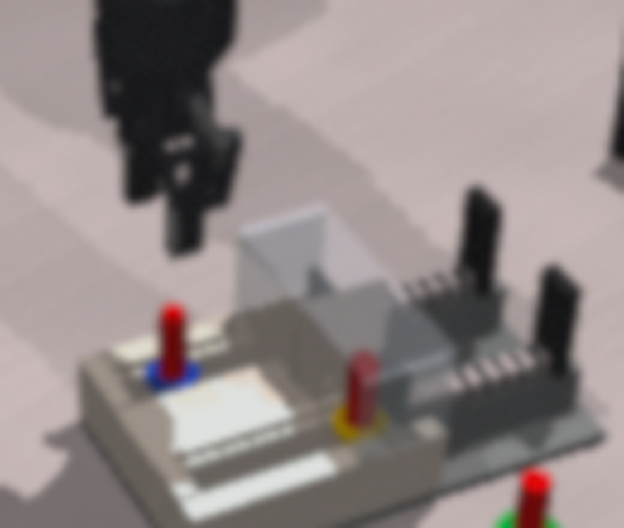

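The gripper is right above the blue spout. I'll let it settle, then descend.

Emit:
move_arm:
  commands:
    - [[0, 0, 0], [0, 0, 0], 0.1]
    - [[0, 0, -0.5], [0, 0, 0], 0.1]
    - [[0, 0, -0.4], [0, 0, 0], 0.1]
    - [[0, 0, 0], [0, 0, 0], 0.1]
    - [[0, 0, 0], [0, 0, 0], 0.1]

```text
clock: 7.55
tcp_pos: [0.4673, 0.0904, 0.1394]
orientation: [0.0, 0.8, 0.6, 0.0]
wrist_force: [0.1, 0.4, -0.7]
finger_gap: 0.0471
```

```bash
python3 - <<'E'
from h import *
show((.4685,.0895,.078),down(rk[2]+np.pi/2))
E
```

```text
t 7.55 tcp [0.4673 0.0904 0.1394] rack 0.04474555746761597 -0.043474058486971945 F [ 0.1141  0.3642 -0.6917] gap 0.04706319224562712
q [ 0.0223  0.1896 -0.3996  0.9812 -0.0002  1.8768] tooly [ 0.96   -0.2799  0.0004] z [ 0.0003 -0.0002 -1.    ]
shift units [ 0.0299 -0.0227 -1.5339]
turn units [ 0.0012  0.0025 -0.0107]
```

Emit:
move_arm:
  commands:
    - [[0.03, -0.02, -0.4], [0, 0, 0], 0.1]
    - [[0, 0, -0.4], [0, 0, 0], 0.1]
    - [[0, 0, -0.4], [0, 0, 0], 0.1]
    - [[0, 0, -0.3], [0, 0, 0], 0.1]
    - [[0, 0, 0], [0, 0, 0], 0.1]

```text
clock: 8.05
tcp_pos: [0.4678, 0.0895, 0.0781]
orientation: [-0.0, 0.8, 0.6, -0.001]
wrist_force: [-0.5, -0.0, 0.3]
finger_gap: 0.047
```

Emit:
move_arm:
  commands:
    - [[0, 0, 0], [0, 0, 0], 0.1]

```text
clock: 8.15
tcp_pos: [0.4687, 0.0895, 0.0794]
orientation: [0.0, 0.8, 0.6, 0.0]
wrist_force: [0.8, -0.4, 0.0]
finger_gap: 0.0464
```

```bash
python3 - <<'E'
from h import *
from workcell import eyes
show((.4685,.0895,.078),down(rk[2]+np.pi/2))
for n in ("scene",):
    c=eyes.read_camera(n); x,y,w,h=(300,160,80,80)
    cv2.imwrite(f"pics/{n}6.png",cv2.resize(c["frame"][y:y+h,x:x+w,::-1],None,fx=6,fy=6,interpolation=cv2.INTER_CUBIC))
E
```

```text
t 8.15 tcp [0.4687 0.0895 0.0794] rack 0.04523748911638008 -0.04185474159497333 F [ 0.7618 -0.4422  0.0323] gap 0.04639198870985374
q [ 0.0202  0.2527 -0.4847  0.8327 -0.0001  1.8751] tooly [ 0.9599 -0.2803  0.0007] z [ 0.0007 -0.0001 -1.    ]
shift units [-0.0055  0.0005 -0.0339]
turn units [ 0.0004  0.005  -0.008 ]
```

View pics/scene6.png

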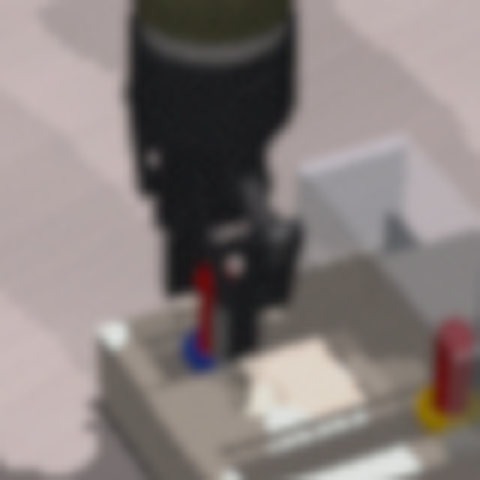

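The red cap (205,310) sits between the fingers, so I'll close now.

Emit:
move_arm:
  commands:
    - [[0, 0, 0], [0, 0, 0], -1]
    - [[0, 0, 0], [0, 0, 0], -1]
    - [[0, 0, 0], [0, 0, 0], -1]
    - [[0, 0, 0], [0, 0, 0], -1]
    - [[0, 0, 0], [0, 0, 0], -1]
  newtons: 35

```text
clock: 8.7
tcp_pos: [0.4689, 0.0894, 0.0795]
orientation: [0.0, 0.8, 0.6, 0.001]
wrist_force: [-1.4, 0.0, 6.2]
finger_gap: 0.0169
```

Emit:
move_arm:
  commands:
    - [[0, 0, 0], [0, 0, 0], -1]
    - [[0, 0, 0.2], [0, 0, 0], -1]
    - [[0, 0, 0.4], [0, 0, 0], -1]
    - [[0, 0, 0.6], [0, 0, 0], -1]
    - [[0, 0, 0.6], [0, 0, 0], -1]

```text
clock: 9.2
tcp_pos: [0.4677, 0.0894, 0.1514]
orientation: [-0.0, 0.8, 0.6, -0.001]
wrist_force: [0.1, 0.2, -0.5]
finger_gap: 0.0172
```

Emit:
move_arm:
  commands:
    - [[0, 0, 0.8], [0, 0, 0], -1]
    - [[0, 0, 0.8], [0, 0, 0], -1]
    - [[0, 0, 0.8], [0, 0, 0], -1]
    - [[0, 0, 0.2], [0, 0, 0], -1]
    - [[0, 0, 0], [0, 0, 0], -1]

```text
clock: 9.7
tcp_pos: [0.469, 0.0894, 0.2561]
orientation: [0.001, 0.8, 0.6, 0.001]
wrist_force: [0.7, 0.7, -1.6]
finger_gap: 0.0172
```

```bash
python3 - <<'E'
from h import *
from workcell import eyes
L=np.array([.670,-.2654,.1205]); yaw=np.radians(-5.6)
zv=np.array([-np.sin(.6)*np.cos(yaw),-np.sin(.6)*np.sin(yaw),np.cos(.6)])
V=L+.09*zv; T=V+.063*zv
# minimal tilt from current yaw
R0=down(rk[2]+np.pi/2); ax=np.cross([0,0,1],zv); ax=ax/np.linalg.norm(ax)*.6
Rt=Rot.from_rotvec(ax).as_matrix()@R0
print("V",V,"T",T,"z",Rt[:,2],zv,"rv units",np.degrees(ax)/8)
show(T,Rt)
for n in ("scene","top"):
    c=eyes.read_camera(n); cv2.imwrite(f"pics/{n}7.png",c["frame"][:,:,::-1])
E
```

```text
V [ 0.61942471 -0.26044105  0.19478021] T [ 0.58402201 -0.25696978  0.24677635] z [ 0.56194766 -0.05509945 -0.82533561] [-0.56194766  0.05509945  0.82533561] rv units [-0.41933162 -4.27667473  0.        ]
t 9.7 tcp [0.469  0.0894 0.2561] rack 0.04521982236130981 -0.041527757728373034 F [ 0.7225  0.7287 -1.5941] gap 0.017203695133542272
q [ 0.0201  0.1202 -0.1853  1.2622 -0.0001  1.8751] tooly [ 0.9599 -0.2804  0.0029] z [ 0.0031 -0.     -1.    ]
shift units [ 2.8746 -8.6593 -0.2335]
turn units [-0.417  -4.255  -0.0074]
```

View pics/scene7.png

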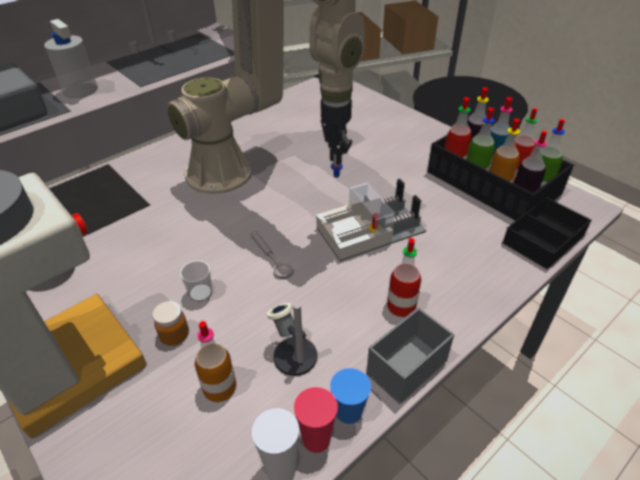

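View pics/top7.png

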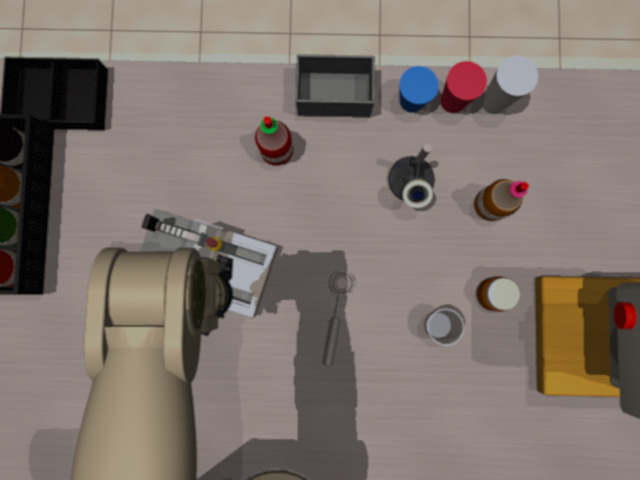

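The spout is held by its cap: the blue plug shows at (337,170) in scene, hanging straight, and the yellow one is untouched. Now I'll carry it and tilt.

Emit:
move_arm:
  commands:
    - [[0.24, -0.72, 0], [-0.04, -0.36, 0], -1]
    - [[0.24, -0.72, 0], [-0.04, -0.36, 0], -1]
    - [[0.24, -0.72, 0], [-0.04, -0.36, 0], -1]
    - [[0.24, -0.72, 0], [-0.04, -0.36, 0], -1]
    - [[0.24, -0.72, 0], [-0.04, -0.36, 0], -1]

```text
clock: 10.3
tcp_pos: [0.5154, -0.0554, 0.2526]
orientation: [0.086, 0.794, 0.595, 0.092]
wrist_force: [0.8, -0.6, -0.7]
finger_gap: 0.017
```

Emit:
move_arm:
  commands:
    - [[0.24, -0.72, 0], [-0.04, -0.36, 0], -1]
    - [[0.24, -0.72, 0], [-0.04, -0.36, 0], -1]
    - [[0.24, -0.72, 0], [-0.04, -0.36, 0], -1]
    - [[0.24, -0.72, 0], [-0.04, -0.36, 0], -1]
    - [[0.12, -0.4, 0], [-0.02, -0.2, 0], -1]

```text
clock: 10.8
tcp_pos: [0.5584, -0.1872, 0.252]
orientation: [0.163, 0.778, 0.582, 0.174]
wrist_force: [0.0, 1.0, 0.1]
finger_gap: 0.017
```

Emit:
move_arm:
  commands:
    - [[0, 0, 0], [0, 0, 0], -1]
    - [[0, 0, 0], [0, 0, 0], -1]

```text
clock: 11.0
tcp_pos: [0.5582, -0.1853, 0.2526]
orientation: [0.162, 0.778, 0.582, 0.174]
wrist_force: [1.0, 0.4, 0.0]
finger_gap: 0.0169
```

```bash
cat >> h.py <<'E'
L=np.array([.670,-.2654,.1205]); yaw=np.radians(-5.6)
zv=np.array([-np.sin(.6)*np.cos(yaw),-np.sin(.6)*np.sin(yaw),np.cos(.6)])
V=L+.09*zv; T=V+.063*zv
def tgtR():
    R0=down(rk[2]+np.pi/2); ax=np.cross([0,0,1],zv); ax=ax/np.linalg.norm(ax)*.6
    return Rot.from_rotvec(ax).as_matrix()@R0
E
python3 - <<'E'
from h import *
from workcell import eyes
show(T,tgtR())
for n in ("scene",):
    c=eyes.read_camera(n); cv2.imwrite(f"pics/{n}8.png",c["frame"][:,:,::-1])
E
```

```text
t 11.0 tcp [ 0.5582 -0.1853  0.2526] rack 0.28375108128626064 0.12135100904951074 F [0.9924 0.4469 0.0141] gap 0.016944542872251812
q [-0.5539  0.0018 -0.4339  0.6966  0.2005  1.3473] tooly [ 0.8492 -0.2698  0.454 ] z [ 0.4586 -0.0495 -0.8873]
shift units [ 0.6447 -1.7913 -0.1445]
turn units [-0.0542 -0.8625  0.0118]
```

View pics/scene8.png

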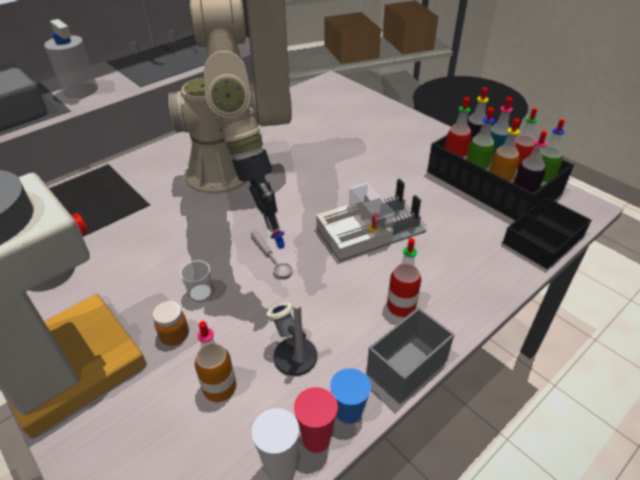

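Emit:
move_arm:
  commands:
    - [[0.16, -0.45, -0.03], [-0.01, -0.22, 0], -1]
    - [[0.16, -0.45, -0.03], [-0.01, -0.22, 0], -1]
    - [[0.16, -0.45, -0.03], [-0.01, -0.22, 0], -1]
    - [[0.16, -0.44, -0.04], [-0.02, -0.2, 0], -1]
    - [[0, 0, 0], [0, 0, 0], -1]

```text
clock: 11.55
tcp_pos: [0.5851, -0.2577, 0.2484]
orientation: [0.201, 0.765, 0.572, 0.219]
wrist_force: [-1.1, 0.9, -0.8]
finger_gap: 0.0168
```

Emit:
move_arm:
  commands:
    - [[0, 0, 0], [0, 0, 0], -1]
    - [[0, 0, 0], [0, 0, 0], -1]

```text
clock: 11.75
tcp_pos: [0.585, -0.2561, 0.2494]
orientation: [0.2, 0.764, 0.573, 0.219]
wrist_force: [-0.0, -0.6, -0.6]
finger_gap: 0.0171
```

```bash
python3 - <<'E'
from h import *
from workcell import eyes
show(T,tgtR())
s,R=state()
for n in ("scene","top"):
    c=eyes.read_camera(n); np.savez(f"{n}9.npz",**c); x,y,w,h=(240,230,110,100) if n=="scene" else (370,130,110,100)
    cv2.imwrite(f"pics/{n}9.png",cv2.resize(c["frame"][y:y+h,x:x+w,::-1],None,fx=6,fy=6,interpolation=cv2.INTER_CUBIC))
E
```

```text
t 11.75 tcp [ 0.585  -0.2561  0.2494] rack 0.34409165224570354 0.16695419199786013 F [-0.0308 -0.6489 -0.5936] gap 0.017073984790951378
q [-0.6775  0.0523 -0.4493  0.5469  0.3154  1.2629] tooly [ 0.7876 -0.2638  0.5569] z [ 0.564  -0.0557 -0.8239]
shift units [-0.0249 -0.023  -0.066 ]
turn units [ 0.0068  0.0176 -0.0026]
```

View pics/scene9.png

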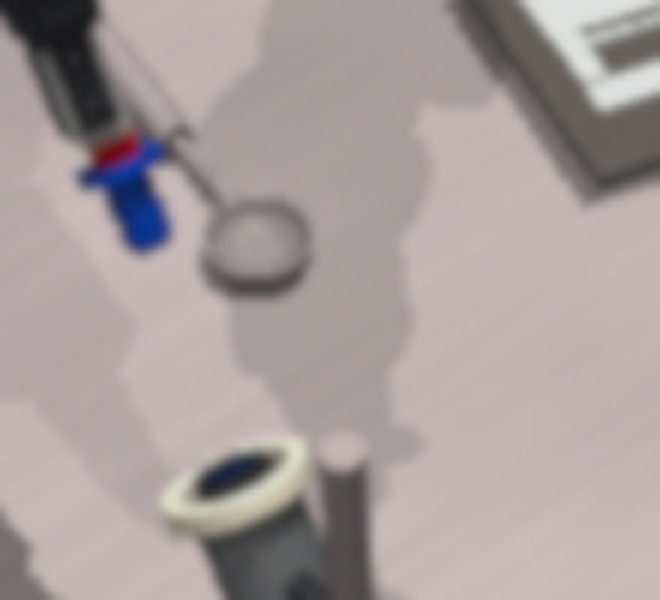

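View pics/top9.png

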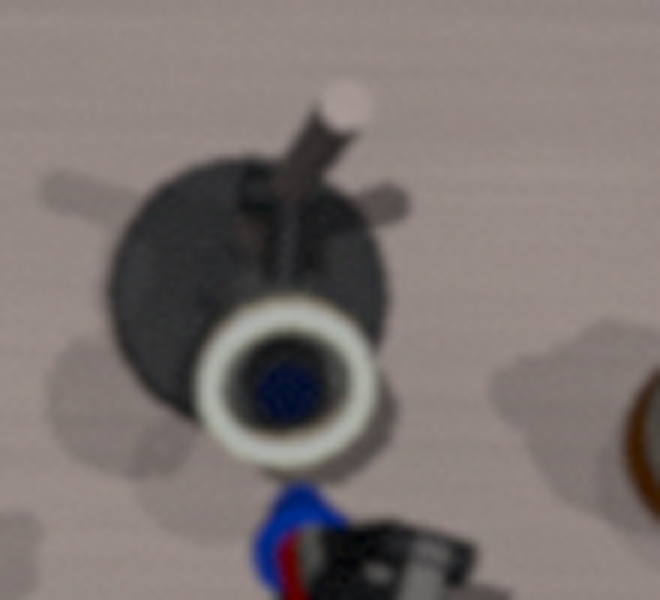

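The spout is in front of the lens. In the scene crop the plug end is at (148,245) and the ring centre at (238,480); in the top crop the plug end is at (298,490). Next is an overlay check of the model against these pictures.

```bash
cat > ov.py <<'E'
from h import *
def circ(c,z,r):
    x=np.cross(z,[0,0,1]);x/=np.linalg.norm(x);y=np.cross(z,x);t=np.linspace(0,2*np.pi,61)[:,None]
    return c+r*(np.cos(t)*x+np.sin(t)*y)
def overlay(suf,out,L,zv,tip,zs):
    for n,cam,(x,y,w,h) in(("scene",scene,(245,245,75,95)),("top",top,(385,150,75,90))):
        f=np.load(n+suf+".npz")["frame"][y:y+h,x:x+w,::-1]; k=8 if n=="scene" else 6.6
        b=cv2.resize(f,None,fx=k,fy=k,interpolation=cv2.INTER_CUBIC)
        def d(P,col):
            u=(proj(cam,P)+.5-[x,y])*k; cv2.polylines(b,[np.round(u).astype(np.int32)],False,col,1)
        d(circ(L,zv,.029),(0,255,0)); d(circ(L,zv,.002),(0,255,0))
        for a,r in((0,.009),(.03,.009),(.03,.016),(.035,.016),(.035,.009)): d(circ(tip+a*zs,zs,r),(0,255,255))
        d(np.array([L,L+.09*zv]),(255,0,255)); d(circ(L+.09*zv,zv,.002),(255,0,255))
        cv2.imwrite(f"pics/{out}_{n}.png",b)
E
python3 - <<'E'
from ov import *
s,R=state(); z=-R.as_matrix()[:,2]; tip=s["tcp_pos"]-.063*z
print(tip,V,tip-V)
overlay("9","ov1",L,zv,tip,z)
E
```

```text
[ 0.62077881 -0.25986665  0.1979097 ] [ 0.61942471 -0.26044105  0.19478021] [0.0013541  0.0005744  0.00312949]
```

View pics/ov1_scene.png

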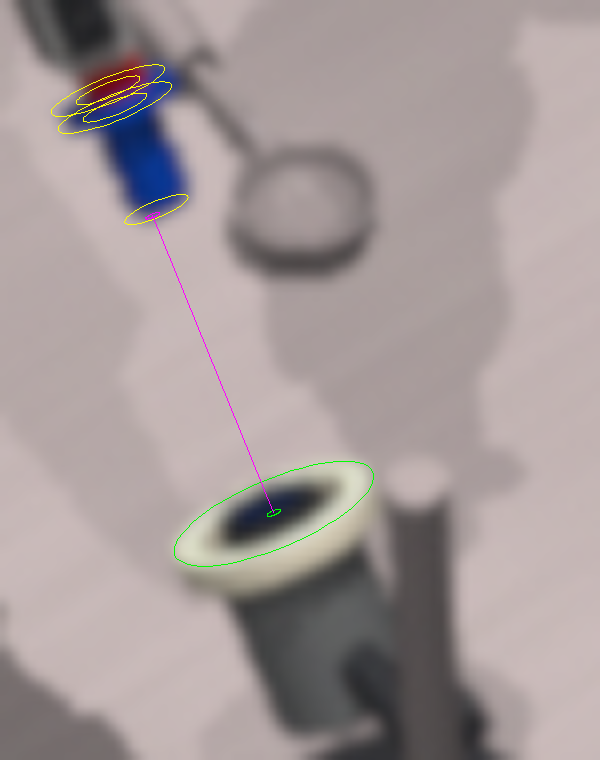

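View pics/ov1_top.png

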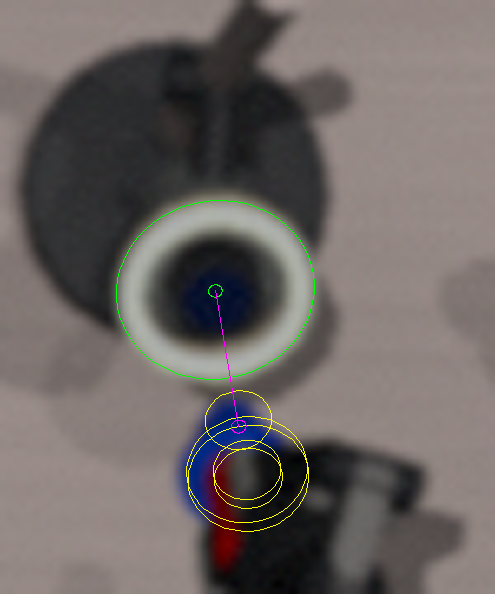

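```bash
cat > fit.py <<'E'
from ov import *
from scipy.optimize import minimize
K=6
def prep(n,cam,box,suf):
    x,y,w,h=box; f=np.load(n+suf+".npz")["frame"][y:y+h,x:x+w]
    b=cv2.resize(f,None,fx=K,fy=K,interpolation=cv2.INTER_CUBIC).astype(float)
    R,G,B=b[...,0],b[...,1],b[...,2]
    s=B-(R+G)/2; hi=np.percentile(s[s>40],60)
    m=np.clip(s/hi,0,1)
    dc=((R-np.maximum(G,B))>35)|((b.max(2)<95)&(s<25))
    dc=cv2.dilate(dc.astype(np.uint8),np.ones((5,5)))
    return cam,box,m,(1-dc).astype(float)
def pred(cam,box,tip,z):
    x,y,w,h=box; im=np.zeros((h*K,w*K),np.uint8)
    for a,b,r in((0,.03,.009),(.03,.035,.016)):
        P=np.vstack([circ(tip+a*z,z,r),circ(tip+b*z,z,r)])
        u=((proj(cam,P)+.5-[x,y])*K-.5)
        hull=cv2.convexHull(u.astype(np.float32)); cv2.fillPoly(im,[np.round(hull*16).astype(np.int32)],255,shift=4)
    return cv2.GaussianBlur(im.astype(float)/255,(0,0),K*.6)
def dirn(a,z0):
    x=np.cross(z0,[0,0,1]);x/=np.linalg.norm(x);y=np.cross(z0,x); v=z0+a[0]*x+a[1]*y; return v/np.linalg.norm(v)
def fit(suf,tip0,z0,boxes=((255,245,25,32),(405,195,35,30))):
    V=[prep("scene",scene,boxes[0],suf),prep("top",top,boxes[1],suf)]
    def cost(p):
        tip=tip0+p[:3]*1e-3; z=dirn(p[3:]*1e-2,z0); c=0
        for cam,box,m,care in V:
            c+=(care*(pred(cam,box,tip,z)-m)**2).sum()/K**2
        return c+0.02*(p[:3]**2).sum()*.1+.02*(p[3:]**2).sum()*.1
    b=None
    for s in range(3):
        r=minimize(cost,np.random.RandomState(s).randn(5)*1.5,method="Nelder-Mead",options=dict(initial_simplex=None,maxiter=1500,xatol=.02,fatol=1e-3))
        print("cost0",cost(np.zeros(5)),"->",r.fun,r.x)
        if b is None or r.fun<b.fun:b=r
    return tip0+b.x[:3]*1e-3,dirn(b.x[3:]*1e-2,z0)
E
python3 - <<'E'
from fit import *
s,R=state(); M=R.as_matrix(); z=-M[:,2]; tip=s["tcp_pos"]-.063*z
t,zz=fit("9",tip,z)
print("tip",t,"off kin",t-tip,"V-tip",V-t); print("z",zz,"angle to tool",np.degrees(np.arccos(zz@z)),"to zv",np.degrees(np.arccos(zz@zv)),"in tool",M.T@zz)
overlay("9","ov2",L,zv,t,zz)
E
```

```text
cost0 39.87482591390979 -> 27.819861065032843 [-0.29457549  0.80732599  1.7555169   3.5321701   4.09021243]
cost0 39.87482591390979 -> 25.911608118551346 [-1.02472076  2.60655357 -1.52080849 -0.50357074  5.02539661]
cost0 39.87482591390979 -> 31.617792989374408 [-1.09396683 -0.02269059  1.22640254  5.92485827 -2.77555073]
tip [ 0.61975409 -0.2572601   0.19638889] off kin [-0.00102472  0.00260655 -0.00152081] V-tip [-0.00032938 -0.00318095 -0.00160868]
z [-0.60551842  0.05523996  0.79391183] angle to tool 2.8913031646672134 to zv 3.0783241190974495 in tool [-0.01418832 -0.04840476 -0.99872703]
```

View pics/ov2_scene.png

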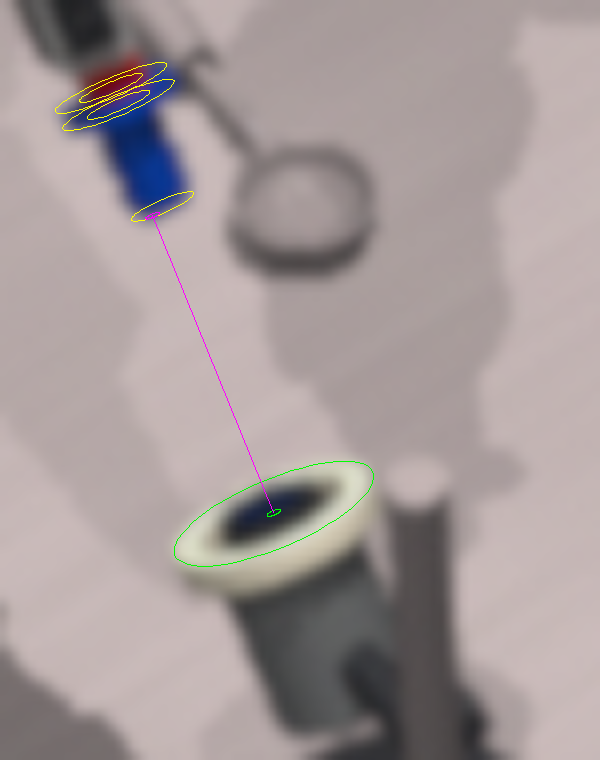

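View pics/ov2_top.png

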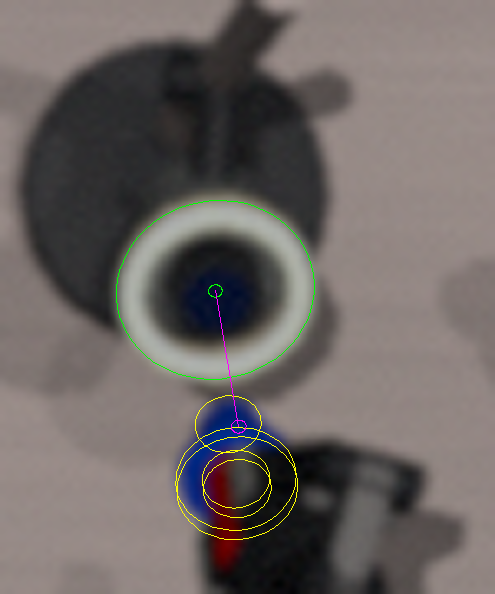

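```bash
python3 - <<'E'
from fit import *
s,R=state(); M=R.as_matrix(); z=-M[:,2]; tip=s["tcp_pos"]-.063*z
out=[]
for n,cam,(x,y,w,h),k in(("scene",scene,(250,243,28,34),16),("top",top,(405,198,26,34),16)):
    f=np.load(n+"9.npz")["frame"][y:y+h,x:x+w,::-1]
    a=cv2.resize(f,None,fx=k,fy=k,interpolation=cv2.INTER_CUBIC); b=a.copy()
    for q,r in((0,.009),(.03,.009),(.03,.016),(.035,.016)):
        u=(proj(cam,circ(tip+q*z,z,r))+.5-[x,y])*k; cv2.polylines(b,[np.round(u).astype(np.int32)],False,(0,255,255),1)
    out.append(b)
o=np.hstack([np.pad(i,((0,0),(0,8),(0,0))) for i in out]); cv2.imwrite("pics/zoom1.png",cv2.resize(o,None,fx=.88,fy=.88)); print(o.shape)
E
```

```text
(544, 880, 3)
```

View pics/zoom1.png

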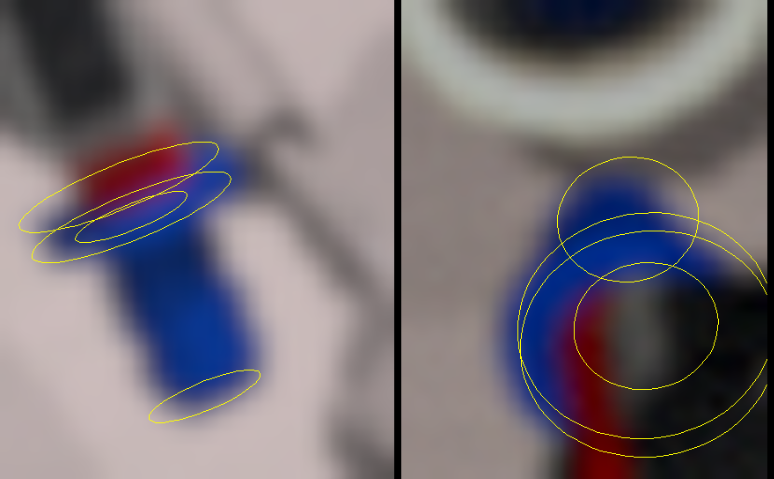

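```bash
cat > fit2.py <<'E'
from ov import *
from scipy.optimize import differential_evolution
K=8
def prep(n,cam,box,suf,dbg=None):
    x,y,w,h=box; f=np.load(n+suf+".npz")["frame"][y:y+h,x:x+w]
    b=cv2.resize(f,None,fx=K,fy=K,interpolation=cv2.INTER_CUBIC).astype(float).clip(0,255)
    R,G,B=b[...,0],b[...,1],b[...,2]
    m=((B-R)/(b.max(2)+15)>.33)&(B>45)
    red=(R-np.maximum(G,B))>25
    dark=(b.max(2)<120)&~m
    # care: not near red or dark non-blue
    dc=cv2.dilate((red|dark).astype(np.uint8),np.ones((9,9)))
    if dbg: 
        o=np.zeros(b.shape,np.uint8); o[...,0]=m*255; o[...,2]=red*255; o[...,1]=dark*255; o[dc>0]//=2
        cv2.imwrite(dbg,np.hstack([b[...,::-1].astype(np.uint8),o]))
    return cam,box,m.astype(float),(1-dc).astype(float)
def pred(cam,box,tip,z):
    x,y,w,h=box; im=np.zeros((h*K,w*K),np.uint8)
    for a,b,r in((0,.03,.009),(.03,.035,.016)):
        P=np.vstack([circ(tip+a*z,z,r),circ(tip+b*z,z,r)])
        u=((proj(cam,P)+.5-[x,y])*K-.5)
        hull=cv2.convexHull(u.astype(np.float32)); cv2.fillPoly(im,[np.round(hull*16).astype(np.int32)],255,shift=4)
    return cv2.GaussianBlur(im.astype(float)/255,(0,0),K*.2)
def dirn(a,z0):
    x=np.cross(z0,[0,0,1]);x/=np.linalg.norm(x);y=np.cross(z0,x); v=z0+a[0]*x+a[1]*y; return v/np.linalg.norm(v)
def fit(suf,tip0,z0,boxes=((250,243,28,34),(405,204,26,28)),reg=0.02):
    V=[prep("scene",scene,boxes[0],suf,"pics/m_s.png"),prep("top",top,boxes[1],suf,"pics/m_t.png")]
    def cost(p):
        tip=tip0+p[:3]*1e-3; z=dirn(p[3:]*1e-2,z0)
        return sum((care*(pred(cam,box,tip,z)-m)**2).sum()/K**2 for cam,box,m,care in V)+reg*(p[3:]**2).sum()
    r=differential_evolution(cost,[(-6,6)]*3+[(-12,12)]*2,seed=0,maxiter=60,popsize=10,tol=1e-4)
    print("cost0",cost(np.zeros(5)),"->",r.fun,r.x)
    return tip0+r.x[:3]*1e-3,dirn(r.x[3:]*1e-2,z0)
def zoom(suf,tip,z,fn):
    out=[]
    for n,cam,(x,y,w,h),k in(("scene",scene,(250,243,28,34),14),("top",top,(405,198,26,34),14)):
        f=np.load(n+suf+".npz")["frame"][y:y+h,x:x+w,::-1]
        b=cv2.resize(f,None,fx=k,fy=k,interpolation=cv2.INTER_CUBIC)
        for q,r in((0,.009),(.03,.009),(.03,.016),(.035,.016)):
            u=(proj(cam,circ(tip+q*z,z,r))+.5-[x,y])*k; cv2.polylines(b,[np.round(u).astype(np.int32)],False,(0,255,255),1)
        out.append(b)
    cv2.imwrite(fn,np.hstack([np.pad(i,((0,0),(0,8),(0,0))) for i in out]))
E
time python3 - <<'E'
from fit2 import *
s,R=state(); M=R.as_matrix(); z=-M[:,2]; tip=s["tcp_pos"]-.063*z
for reg in (0,.05,):
    t,zz=fit("9",tip,z,reg=reg)
    print("tip",t,"off kin in tool",M.T@(t-tip),"V-tip",V-t); print("z",zz,"angle to tool",np.degrees(np.arccos(zz@z)),"to zv",np.degrees(np.arccos(zz@zv)),"in tool",M.T@zz)
zoom("9",t,zz,"pics/zoom2.png")
a=cv2.imread("pics/m_s.png");b=cv2.imread("pics/m_t.png");H=max(a.shape[0],b.shape[0])
o=np.hstack([np.pad(i,((0,H-i.shape[0]),(0,4),(0,0))) for i in(a,b)]); cv2.imwrite("pics/m1.png",cv2.resize(o,None,fx=.88,fy=.88))
E
```

```text
cost0 42.62315208308381 -> 19.11338776486655 [ -3.4694486    2.26201439  -0.27513427   0.74897606 -11.84298318]
tip [ 0.61730937 -0.25760464  0.19763456] off kin in tool [ 0.00128808 -0.00348031 -0.00185952] V-tip [ 0.00211534 -0.00283641 -0.00285436]
z [-0.46357939  0.05363499  0.88443057] angle to tool 6.767438283527046 to zv 6.579081468466103 in tool [ 0.0289733   0.11422228 -0.99303264]
cost0 42.62315208308381 -> 20.87162270527343 [-1.35177209  2.28434259  0.73060074 -0.50595746 -2.74398167]
tip [ 0.61942704 -0.25758231  0.1986403 ] off kin in tool [ 0.00194056 -0.00125844 -0.00149326] V-tip [-2.33155303e-06 -2.85874151e-03 -3.86009244e-03]
z [-0.54242026  0.04892855  0.83868126] angle to tool 1.5982739502810746 to zv 1.4005686654691585 in tool [ 8.14337190e-05  2.78914063e-02 -9.99610956e-01]
real	0m34.107s
user	0m34.412s
sys	0m0.172s
```

View pics/zoom2.png

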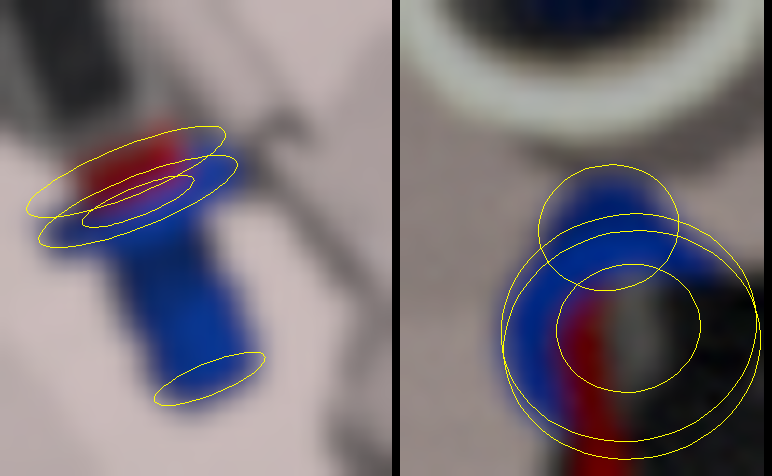

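View pics/m1.png

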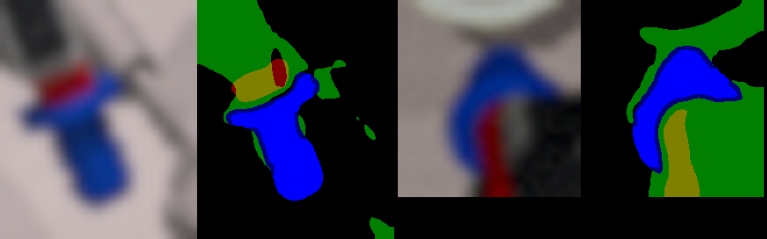

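```bash
cat >> fit2.py <<'E'
def fitpos(suf,tip0,z,boxes=((250,243,28,34),(405,204,26,28))):
    from scipy.optimize import minimize
    P=[prep("scene",scene,boxes[0],suf),prep("top",top,boxes[1],suf)]
    res=[]
    for sel in ((0,1),):
        def cost(p): return sum((P[i][3]*(pred(P[i][0],P[i][1],tip0+p*1e-3,z)-P[i][2])**2).sum()/K**2 for i in sel)
        r=differential_evolution(cost,[(-6,6)]*3,seed=0,maxiter=40,popsize=10,tol=1e-4)
        print("cost0",cost(np.zeros(3)),"->",r.fun,r.x); res.append(tip0+r.x*1e-3)
    # per-view 2D check: remaining shift in px for each view alone
    t=res[0]
    for i,nm in enumerate(("scene","top")):
        cam=P[i][0]; Rc=cam[1][:3,:3]
        c2=lambda p:(P[i][3]*(pred(cam,P[i][1],t+(p[0]*Rc[0]+p[1]*Rc[1])*1e-3,z)-P[i][2])**2).sum()/K**2
        r=differential_evolution(c2,[(-6,6)]*2,seed=0,maxiter=30,popsize=10); print(nm,"extra mm (right,down)",r.x,c2((0,0)),r.fun)
    return t
E
python3 - <<'E'
from fit2 import *
s,R=state(); M=R.as_matrix(); z=-M[:,2]; tip=s["tcp_pos"]-.063*z
t=fitpos("9",tip,z)
print("tip",t,"off kin in tool",M.T@(t-tip),"V-tip",V-t)
zoom("9",t,z,"pics/zoom3.png")
E
```

```text
cost0 42.62315208308381 -> 21.24889517217768 [-0.55264516  2.01721889  0.8248423 ]
scene extra mm (right,down) [ 0.25764197 -0.52824076] 18.243129436073037 18.090137605909266
top extra mm (right,down) [0.44778239 0.71971301] 3.0057657361046433 2.5868184785365305
tip [ 0.62022617 -0.25784943  0.19873454] off kin in tool [ 0.0018916  -0.0005065  -0.00110465] V-tip [-0.00080146 -0.00259162 -0.00395433]
```

View pics/zoom3.png

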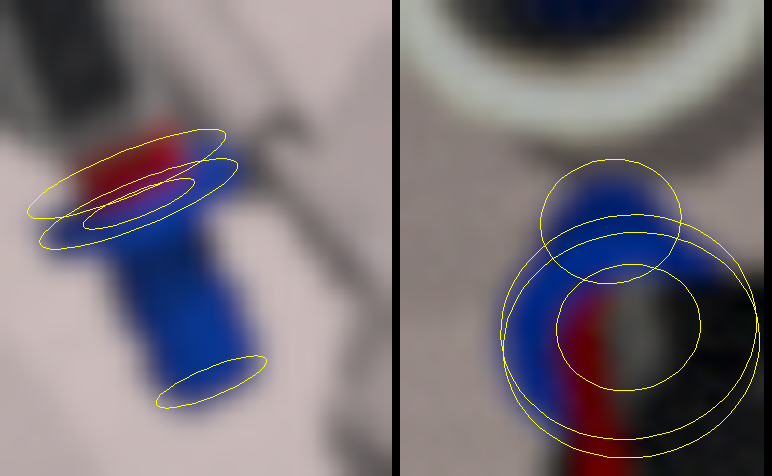

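```bash
cat >> fit2.py <<'E'
def fit4(suf,tip0,M,boxes=((250,243,28,34),(405,204,26,28))):
    P=[prep("scene",scene,boxes[0],suf),prep("top",top,boxes[1],suf)]
    z0=-M[:,2]
    zz=lambda a:Rot.from_rotvec(np.radians(a)*M[:,1]).apply(z0)
    grip=tip0+.063*z0
    def cost(p):
        z=zz(p[3]); t=grip+p[:3]*1e-3-.063*z
        return sum((q[3]*(pred(q[0],q[1],t,z)-q[2])**2).sum()/K**2 for q in P)
    r=differential_evolution(cost,[(-6,6)]*3+[(-12,12)],seed=0,maxiter=50,popsize=10,tol=1e-4)
    z=zz(r.x[3]); t=grip+r.x[:3]*1e-3-.063*z
    print("cost0",cost(np.zeros(4)),"->",r.fun,r.x,"grip off in tool",M.T@r.x[:3])
    for a in np.arange(-8,9,2):
        from scipy.optimize import minimize
        m=minimize(lambda p:cost([*p,a]),r.x[:3],method="Nelder-Mead",options=dict(maxiter=80)); print(a,round(m.fun,2),end="; ")
    print(); return t,z
E
python3 - <<'E'
from fit2 import *
s,R=state(); M=R.as_matrix(); z=-M[:,2]; tip=s["tcp_pos"]-.063*z
t,zz=fit4("9",tip,M)
print("tip",t,"V-tip",V-t,"z",zz,"err deg",np.degrees(np.arccos(zz@zv)), "rotvec units to zv",np.degrees(np.cross(zz,zv))/8)
zoom("9",t,zz,"pics/zoom4.png")
E
```

```text
cost0 42.62315208308381 -> 21.31131305115222 [-0.86732221  1.13899816  0.75775091  1.54704885] grip off in tool [ 0.96070454 -0.56019934 -1.17769884]Traceback (most recent call last):
  File "<stdin>", line 3, in <module>
  File "fit2.py", line 71, in fit4
    m=minimize(lambda p:cost([*p,a]),r.x[:3],method="Nelder-Mead",options=dict(maxiter=80)); print(a,round(m.fun,2),end="; ")
    res = _minimize_neldermead(fun, x0, args, callback, bounds=bounds,
                               **options)
    fsim[k] = func(sim[k])
              ~~~~^^^^^^^^
    fx = function(np.copy(x), *(wrapper_args + args))
  File "fit2.py", line 71, in <lambda>
    m=minimize(lambda p:cost([*p,a]),r.x[:3],method="Nelder-Mead",options=dict(maxiter=80)); print(a,round(m.fun,2),end="; ")
                        ~~~~^^^^^^^^
  File "fit2.py", line 64, in cost
    z=zz(p[3]); t=grip+p[:3]*1e-3-.063*z
                       ~~~~~^~~~~
TypeError: can't multiply sequence by non-int of type 'float'
```

```bash
sed -i 's/t=grip+p\[:3\]\*1e-3/t=grip+np.array(p[:3])*1e-3/' fit2.py; cat >> fit2.py <<'E'
def diff(suf,t,z,fn,boxes=((250,243,28,34),(405,204,26,28))):
    o=[]
    for n,cam,b in(("scene",scene,boxes[0]),("top",top,boxes[1])):
        c,bx,m,care=prep(n,cam,b,suf); p=pred(cam,b,t,z)
        d=np.zeros(m.shape+(3,)); d[...,2]=m; d[...,1]=p; d[...,0]=(1-care)*.6
        d=(d*255).astype(np.uint8); o.append(np.pad(cv2.resize(d,None,fx=1.7,fy=1.7),((0,470-int(round(d.shape[0]*1.7))),(0,6),(0,0))))
    cv2.imwrite(fn,np.hstack(o))
E
python3 - <<'E'
from fit2 import *
s,R=state(); M=R.as_matrix(); z=-M[:,2]; tip=s["tcp_pos"]-.063*z
t,zz=fit4("9",tip,M)
print("tip",t,"V-tip",V-t,"z",zz,"err deg",np.degrees(np.arccos(zz@zv)), "rotvec units to zv",np.degrees(np.cross(zz,zv))/8)
zoom("9",t,zz,"pics/zoom4.png"); diff("9",t,zz,"pics/diff4.png")
E
```

```text
cost0 42.62315208308381 -> 21.31131305115222 [-0.86732221  1.13899816  0.75775091  1.54704885] grip off in tool [ 0.96070454 -0.56019934 -1.17769884]
-8 36.84; -6 33.21; -4 23.85; -2 23.9; 0 24.04; 2 21.87; 4 23.65; 6 26.2; 8 32.69; 
tip [ 0.62032089 -0.25708839  0.19886413] V-tip [-0.00089618 -0.00335266 -0.00408392] z [-0.57111217  0.03020108  0.82031627] err deg 1.54715106739411 rotvec units to zv [-0.14519433  0.07437286 -0.10382384]
```

View pics/diff4.png

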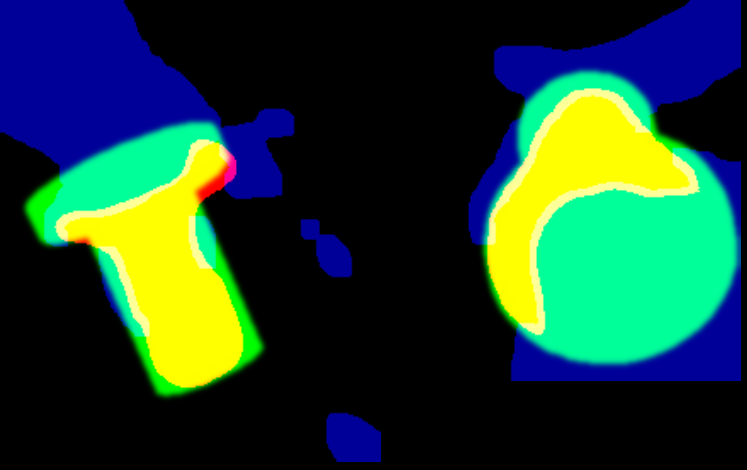

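```bash
python3 - <<'E'
import numpy as np
for n,(x,y,w,h) in(("scene",(252,250,18,24)),("top",(410,205,20,20))):
    f=np.load(n+"9.npz")["frame"][y:y+h,x:x+w].astype(int)
    print(n,"R");print("\n".join(" ".join(f"{v:3d}" for v in r) for r in f[...,0]))
    print("B");print("\n".join(" ".join(f"{v:3d}" for v in r) for r in f[...,2]))
E
```

```text
scene R
 88  64  44  40  45  54  68  92 117 122 110 107 124 146 163 171 166 153
 93  74  57  56  64  73  83  99 119 126 114 102 107 128 148 155 144 126
104  90  78  76  82  87  92 100 117 128 120  99  89 105 124 129 121 119
132 115  99  92  93  97 100 104 115 129 124  96  70  74  91  99 109 134
166 146 123 105 100 102 105 106 112 126 122  92  54  44  59  75  95 128
187 173 147 117 103 104 107 110 112 115 110  80  40  28  45  67  86 110
193 183 156 118 100 101 104 105 103  94  80  55  36  52  73  91 102 110
184 165 132  97  85  87  87  82  73  60  43  35  65 103 125 137 141 137
162 125  88  62  57  58  54  48  38  26  16  36  89 141 169 179 180 170
152  99  54  34  33  28  25  19  15  12  10  32  82 139 181 195 196 190
166 117  73  61  59  44  22  13  11  11  11  23  62 123 175 196 200 197
182 151 126 121 114  83  44  16  12  12  11  15  48 108 164 192 200 200
193 183 176 174 161 119  65  24  13  13  11  14  35  83 137 176 195 201
199 198 198 197 182 139  81  34  13  12  11  10  19  52 101 150 187 200
201 202 203 201 190 156 102  49  17  12  12  10  13  29  74 133 179 199
202 203 203 
[... 4873 characters left out ...]
 118 128 138 138 139 139 138 135 127 120 121 114 106 104 102
122 120 115 113 121 130 135 132 128 124 123 119 112 100  90  88  86  75  68  65
119 116 116 122 128 133 128 119 102  91  89  89  83  67  47  42  39  35  28  29
122 118 120 128 131 128 118  98  70  56  64  73  63  43  23  20  18  15  13   5
128 120 120 127 128 119 100  68  40  40  56  70  63  45  24  16  18  14  11  10
131 122 120 125 125 110  79  42  18  35  57  67  66  50  28  19  16  12  14  11
133 128 124 128 121 104  65  24   3  26  53  68  70  53  29  17  14  14  11  18
134 132 126 127 120 100  66  23   3  25  48  63  66  51  29  15   9   9   9   9
133 132 129 126 124 104  72  31   2  18  47  58  57  45  25  16  15   8  11  13
```

```bash
cat > fit3.py <<'E'
from ov import *
from scipy.optimize import differential_evolution, minimize
K=6
def prep(n,cam,box,suf):
    x,y,w,h=box; f=np.load(n+suf+".npz")["frame"][y:y+h,x:x+w].astype(float)
    g=np.load(n+"0.npz")["frame"][y:y+h,x:x+w].astype(float)
    R,G,B=f[...,0],f[...,1],f[...,2]; R0=g[...,0]
    b0=8 if n=="scene" else 0
    al=np.clip((R0-R)/(R0-b0),0,1)
    red=(R-B)>22
    neutral=((B-R)<18)&(f.max(2)<(140 if n=="scene" else 80))
    shade=(R0<60)
    dc=cv2.dilate((red|neutral|shade).astype(np.uint8),np.ones((3,3)))
    return cam,box,al,(1-dc).astype(float)
def pred(cam,box,tip,z,sig):
    x,y,w,h=box; im=np.zeros((h*K,w*K),np.uint8)
    for a,b,r in((0,.03,.009),(.03,.035,.016)):
        P=np.vstack([circ(tip+a*z,z,r),circ(tip+b*z,z,r)])
        u=((proj(cam,P)+.5-[x,y])*K-.5)
        hull=cv2.convexHull(u.astype(np.float32)); cv2.fillPoly(im,[np.round(hull*16).astype(np.int32)],255,shift=4)
    g=cv2.GaussianBlur(im.astype(float)/255,(0,0),K*max(sig,.1))
    return cv2.resize(g,(w,h),interpolation=cv2.INTER_AREA)
BX=((248,240,30,38),(405,203,26,24))
def fit(suf,tip0,M,boxes=BX,views=(0,1),free=(0,0),regx=0,regy=0.05):
    P=[prep("scene",scene,boxes[0],suf),prep("top",top,boxes[1],suf)]
    z0=-M[:,2]; grip=tip0+.063*z0
    def pose(p):
        z=Rot.from_rotvec(np.radians(p[3])*M[:,1]+np.radians(p[4])*M[:,0]).apply(z0); return grip+np.array(p[:3])*1e-3-.063*z,z
    def cost(p):
        t,z=pose(p)
        return sum((P[i][3]*(pred(P[i][0],P[i][1],t,z,p[5])-P[i][2])**2).sum() for i in views)+regy*p[4]**2+regx*p[3]**2
    r=differential_evolution(cost,[(-6,6)]*3+[(-12,12)]*2+[(.3,1.5)],seed=0,maxiter=80,popsize=8,tol=1e-5)
    t,z=pose(r.x); print("cost",cost([0,0,0,0,0,.8]),"->",r.fun,r.x,"tip off in tool",M.T@(t-tip0)*1e3)
    o=[]
    for q in P:
        p=pred(q[0],q[1],t,z,r.x[5]); d=np.dstack([(1-q[3])*.5,p,q[2]])*255
        o.append(cv2.resize(np.pad(d,((0,40-d.shape[0]),(0,31-d.shape[1]),(0,0))).astype(np.uint8),None,fx=12,fy=12,interpolation=cv2.INTER_NEAREST))
    cv2.imwrite("pics/d3.png",np.hstack(o))
    return t,z
E
python3 - <<'E'
from fit3 import *
s,R=state(); M=R.as_matrix(); z=-M[:,2]; tip=s["tcp_pos"]-.063*z
for ry in (.02,1):
    t,zz=fit("9",tip,M,regy=ry)
    print("tip",t,"V-tip",V-t,"z",zz,"err deg",np.degrees(np.arccos(zz@zv)))
E
```

```text
cost 23.036703602089 -> 5.733982218731396 [-0.8544079   1.17403065  0.83468318  0.52861872  2.73274903  1.06876831] tip off in tool [ 1.58670731 -3.51999285 -1.31005051]
tip [ 0.61766252 -0.25733748  0.19719119] V-tip [ 0.00176219 -0.00310357 -0.00241099] z [-0.5287109   0.03471097  0.84809194] err deg 2.586933678703991
cost 23.036703602089 -> 6.253157444802753 [-2.56574987  1.2635257  -0.56205522  1.03111917  0.19816712  1.07274459] tip off in tool [ 1.65464055 -2.88380205 -1.06745543]
tip [ 0.61831712 -0.25745333  0.19735333] V-tip [ 0.00110759 -0.00298772 -0.00257313] z [-0.56626548  0.03797037  0.82334784] err deg 1.0185256595297476
```

View pics/d3.png

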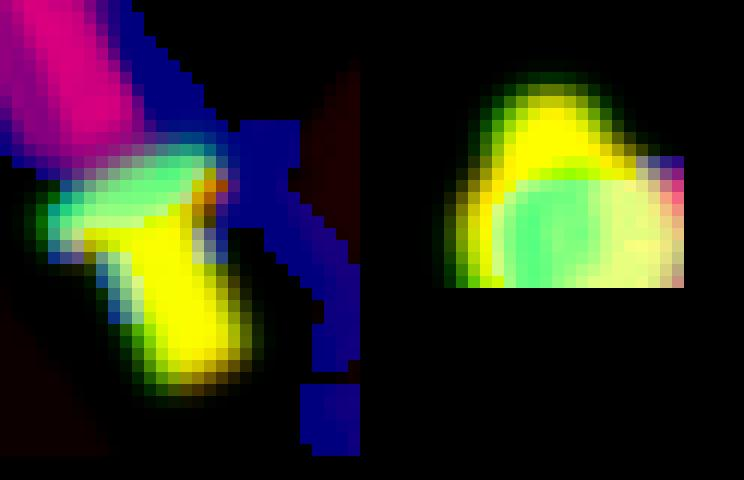

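```bash
sed -i 's/f.max(2)<(140 if n=="scene" else 80)/f.max(2)<(110 if n=="scene" else 80)/; s/((B-R)<18)/((B-R)<8)/' fit3.py; python3 - <<'E'
from fit3 import *
s,R=state(); M=R.as_matrix(); z=-M[:,2]; tip=s["tcp_pos"]-.063*z
for ry,rx in ((.02,0),(1,0),(5,5)):
    t,zz=fit("9",tip,M,regy=ry,regx=rx)
    print("tip",t,"V-tip",V-t,"z",zz,"err deg",np.degrees(np.arccos(zz@zv)))
# joint: observe lens residual per view
for n,cam,u in(("top",top,(417.35,193.75)),("scene",scene,(279.0,308.5))): print(n,"lens reproj",proj(cam,L)[0]-u)
E
```

```text
cost 29.280959095096676 -> 9.37869722711706 [-1.10489476  0.98736173  0.84350538  1.01851393  2.36658307  1.21617866] tip off in tool [ 1.88418089 -3.26073348 -1.43760862]
tip [ 0.61786844 -0.25711215  0.19747191] V-tip [ 0.00155628 -0.0033289  -0.0026917 ] z [-0.53595537  0.02817126  0.84377617] err deg 2.390706183587582
cost 29.280959095096676 -> 9.581961221310245 [-2.60817542  2.019523   -0.8418096   0.42780178  0.06201914  1.290458  ] tip off in tool [ 1.67958567 -3.12271996 -0.89476659]
tip [ 0.61823276 -0.25737606  0.1970805 ] V-tip [ 0.00119195 -0.00306499 -0.00230029] z [-0.56559987  0.04874388  0.82323801] err deg 0.4368484392651634
cost 29.280959095096676 -> 9.748677228513081 [-2.41607985  2.20996649 -0.60626882 -0.0804473   0.01502022  1.26119096] tip off in tool [ 1.37646198 -2.83866098 -0.98923823]
tip [ 0.61832773 -0.25773751  0.19728503] V-tip [ 0.00109698 -0.00270354 -0.00250482] z [-0.56405827  0.0575041   0.82373026] err deg 0.20510095722860766
top lens reproj [-0.29452893 -0.23540342]
scene lens reproj [-0.32190935  0.03895828]
```

View pics/d3.png

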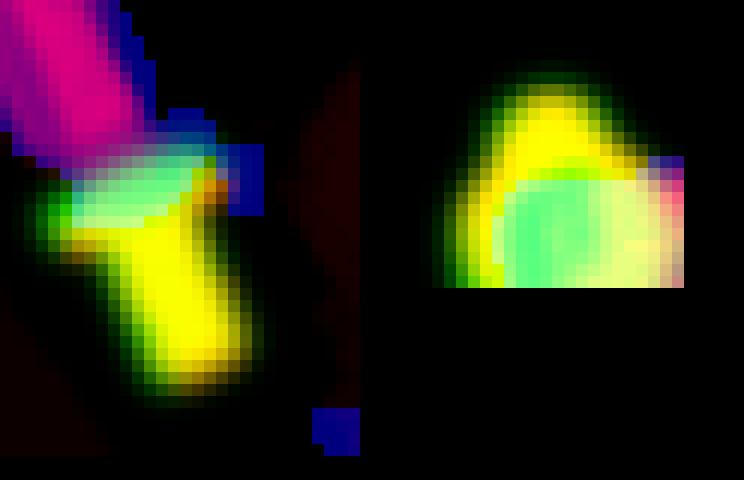

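Both views put the tip about (1.1, -2.9, -2.5) mm short of the view spot. The lens and spout fits show the same calibration bias, so it cancels. The axis is within about 1-2°. I'll make the small correction now.

Emit:
move_arm:
  commands:
    - [[0.03, -0.07, -0.06], [0, 0, 0], -1]
    - [[0, 0, 0], [0, 0, 0], -1]
    - [[0, 0, 0], [0, 0, 0], -1]
    - [[0, 0, 0], [0, 0, 0], -1]
    - [[0, 0, 0], [0, 0, 0], -1]

```text
clock: 12.35
tcp_pos: [0.5863, -0.2602, 0.2471]
orientation: [0.201, 0.764, 0.572, 0.219]
wrist_force: [-0.5, 0.4, -1.7]
finger_gap: 0.017
```

```bash
python3 - <<'E'
from fit3 import *
from workcell import eyes
show(T,tgtR())
s,R=state(); M=R.as_matrix(); z=-M[:,2]; tip=s["tcp_pos"]-.063*z
for n in ("scene","top"):
    c=eyes.read_camera(n); np.savez(f"{n}10.npz",**c); cv2.imwrite(f"pics/{n}10.png",c["frame"][:,:,::-1])
for ry,rx in ((.02,0),(2,2)):
    t,zz=fit("10",tip,M,regy=ry,regx=rx)
    print("tip",t,"V-tip",V-t,"z",zz,"err deg",np.degrees(np.arccos(zz@zv)))
overlay("10","ov10",L,zv,t,zz)
a=cv2.imread("pics/ov10_scene.png");b=cv2.imread("pics/ov10_top.png")
H=max(a.shape[0],b.shape[0]);o=np.hstack([np.pad(i,((0,H-i.shape[0]),(0,4),(0,0))) for i in(a,b)]); cv2.imwrite("pics/ov10.png",cv2.resize(o,None,fx=.72,fy=.72))
E
```

```text
t 12.35 tcp [ 0.5863 -0.2602  0.2471] rack 0.3477245052590804 0.1693214262887366 F [-0.462   0.4495 -1.7098] gap 0.016994561902429817
q [-0.6822  0.0593 -0.448   0.5409  0.317   1.2599] tooly [ 0.7867 -0.2645  0.5578] z [ 0.5646 -0.0571 -0.8234]
shift units [-0.0561  0.0808 -0.0088]
turn units [0.012  0.0239 0.0073]
cost 27.20005144200306 -> 8.911195784933307 [-0.8062  1.9222  0.423  -0.4748  2.0311  1.2287] tip off in tool [ 1.1714 -3.1395 -0.955 ]
tip [ 0.6191 -0.2618  0.1944] V-tip [0.0003 0.0013 0.0004] z [-0.5343  0.0556  0.8435] err deg 1.8936973860921635
cost 27.20005144200306 -> 9.398807657626957 [-2.367   1.9941 -0.0435 -0.09    0.1175  1.2914] tip off in tool [ 1.2254 -2.543  -1.4147]
tip [ 0.6193 -0.2619  0.1951] V-tip [ 0.0001  0.0014 -0.0003] z [-0.5626  0.058   0.8247] err deg 0.1761744549231891
```

View pics/ov10.png

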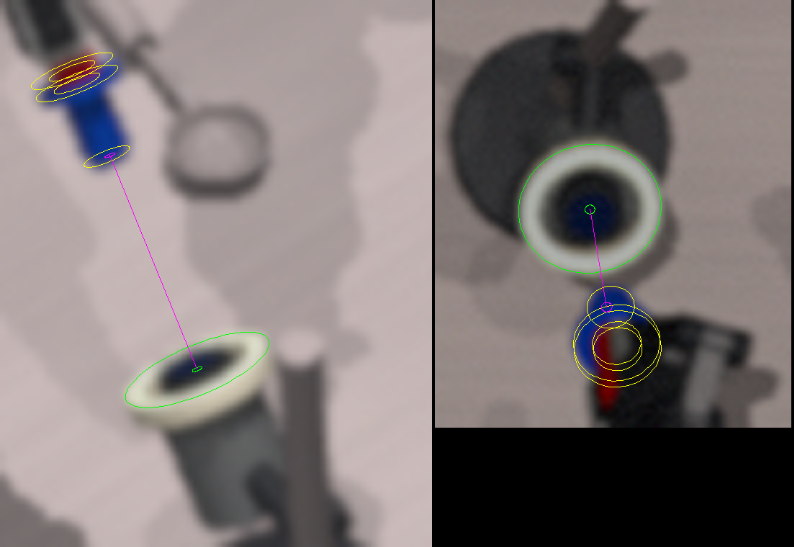

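View pics/scene10.png

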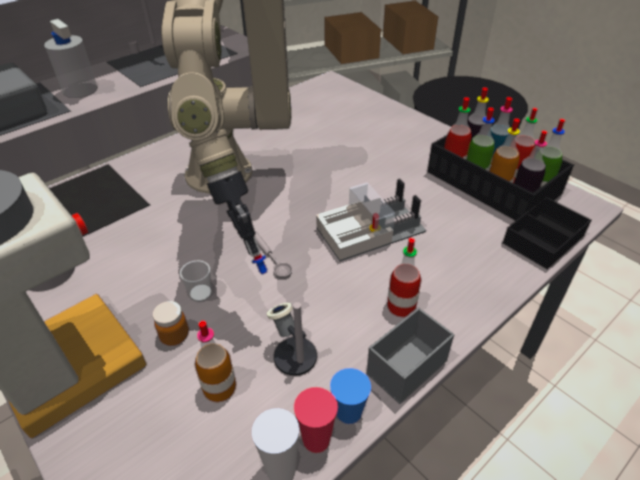

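View pics/top10.png

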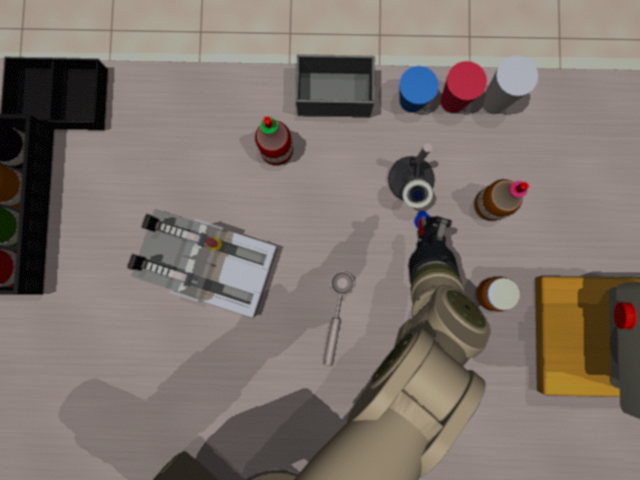

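Tip is within about 1.5 mm and the axis within 2°. The rest of the scene is unchanged in both views: the yellow spout is at (213,243) in top, and the camera stand, bottles, jar and spoon are as before. I'll make one last nudge and let it settle.

Emit:
move_arm:
  commands:
    - [[-0.02, 0.04, 0], [0, 0, 0], -1]
    - [[0, 0, 0], [0, 0, 0], -1]
    - [[0, 0, 0], [0, 0, 0], -1]
    - [[0, 0, 0], [0, 0, 0], -1]
    - [[0, 0, 0], [0, 0, 0], -1]

```text
clock: 12.95
tcp_pos: [0.5855, -0.2586, 0.2471]
orientation: [0.201, 0.764, 0.572, 0.219]
wrist_force: [0.6, 0.3, -0.5]
finger_gap: 0.0169
```

Emit:
move_arm:
  commands:
    - [[0, 0, 0], [0, 0, 0], -1]
    - [[0, 0, 0], [0, 0, 0], -1]
    - [[0, 0, 0], [0, 0, 0], -1]
    - [[0, 0, 0], [0, 0, 0], -1]
    - [[0, 0, 0], [0, 0, 0], -1]

```text
clock: 13.45
tcp_pos: [0.5855, -0.2586, 0.2471]
orientation: [0.201, 0.764, 0.572, 0.219]
wrist_force: [-0.0, -0.4, -0.2]
finger_gap: 0.0171
```

```bash
python3 - <<'E'
from fit3 import *
from workcell import eyes
show(T,tgtR())
s,R=state(); M=R.as_matrix(); z=-M[:,2]; tip=s["tcp_pos"]-.063*z; print("qvel",s["qvel"])
for n in ("scene","top"):
    c=eyes.read_camera(n); np.savez(f"{n}11.npz",**c)
t,zz=fit("11",tip,M,regy=.5,regx=.2)
print("tip",t,"V-tip",V-t,"z",zz,"err deg",np.degrees(np.arccos(zz@zv)))
E
```

```text
t 13.45 tcp [ 0.5855 -0.2586  0.2471] rack 0.3464010968256256 0.16811457012902348 F [-0.0142 -0.4341 -0.1997] gap 0.01705392911672137
q [-0.6806  0.0565 -0.4512  0.5401  0.3162  1.2613] tooly [ 0.7867 -0.2645  0.5578] z [ 0.5646 -0.057  -0.8234]
shift units [-0.0365  0.0406 -0.0082]
turn units [0.0117 0.0237 0.0072]
qvel [ 0.0005 -0.0021 -0.0013 -0.0004 -0.      0.0011]
cost 28.815304112429637 -> 9.577347455106406 [-2.2139  2.0386 -0.1474  0.0974  0.3816  1.2786] tip off in tool [ 1.5018 -2.7827 -1.2464]
tip [ 0.6185 -0.2599  0.1949] V-tip [ 0.0009 -0.0005 -0.0001] z [-0.5598  0.0536  0.8269] err deg 0.174891670438785
```

The tip is about 1 mm from the view spot, the axis is within 0.2°, and the arm is still. I'm handing in.

```bash
python3 -c "
from workcell import job
print(job.hand_in())"
```

```text
the job is handed in; nothing more can be done
None
```

The job is handed in at about 13.5 s, with the arm still and holding the blue-collared spout by its red cap in front of the inspection camera.

- **Ejector:** I pushed the blue lane's slide (ejector_r) until it hit its end. The force rose from 6.6 to 16.6 N with no further travel. The slide then returned home, and the spout stood upright on the open track at rack x of about 45–46 mm.
- **Final pose:** The last two-camera fit put the plug's end about 1 mm from the view spot and its axis within 0.2° of the line of sight. That fit favoured the gripper's own axis. The looser fits, made before the final nudge, allowed up to about 2.5°, so the angle is less certain than 0.2° suggests. Joint speeds were near zero.
- **Checks that disagreed:** The arm's own readings put the tip up to about 3 mm from where the cameras see it. Going by the arm's readings, it is about 2 mm off the spot. I went mostly by the cameras, because they saw the lens and the spout in the same pictures with the same bias.
- **Bystanders:** In the full pictures taken just before the last 2 mm nudge, the yellow spout, camera stand, bottles, cup, jar and spoon looked unmoved.

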